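# Lock the jar mill's shaft with its pin

### The job

The jar mill's shaft has to be locked so that its jar can be unscrewed: stand the red-headed lock pin in the hole on top of the mill's headstock, resting on the shaft, and let go of it. Then turn the crank slowly over the top, by feel, until the shaft's hidden cross-hole comes under the pin and the pin drops in by itself and stops the crank; do not force the crank against the pin. Finally push the pin fully home, its head sitting on the headstock, and leave the other things on the bench where they are.

Things in the scene. Friction and masses are not known exactly. Their poses are not given: they have to be found in the camera images.
- lock_pin: the lock pin: oiled steel shank 10 mm thick and 64 mm long, its lowest 3 mm a cone down to 5 mm, under a round red ribbed head 24 mm wide and 22 mm tall (64 to 86 mm above the tip); about 60 g. Origin at the tip, z along the pin up through the head. At the start it stands upright in one of the stand's two holes, 40 mm deep, its tip 8 mm above the bench
- mill: hand-cranked jar mill, fixed. Origin on the bench under the lock hole's axis; x runs level along the shaft from the crank (facing the robot) to the jar, y to the mill's left, z up. Blue headstock 70 x 56 mm with a bright cap, top 128 mm up; behind it, x = 50 to 184 mm, a white jar 92 mm thick with a black lid; base plate 262 x 112 x 16 mm, from x = -51 to 211 mm
- lock_hole (a point): centre of the mouth of the lock hole in the top of the headstock cap, 128 mm above the bench; upright bore 11.5 mm wide, 24 mm deep down to the shaft; axes as the mill's. A pin standing on the shaft has its tip 25 mm below this mouth; dropped into the cross-hole, about 38 mm; home, with its head on the cap, 64 mm
- shaft_middle (a point): point on the shaft's axis under the lock hole, 88 mm above the bench. The shaft is 30 mm thick, hidden in the headstock, with a 12 mm hole right across it. A pin on it falls in by its own weight when the hole comes upright under it, down to a spring ball at the shaft's middle; a steady push of 15 to 20 N on the head then takes it past the ball and home
- crank_centre (a point): point on the shaft's axis, 88 mm above the bench, level with the middle of the crank grip, which circles it 50 mm away in the upright plane across the shaft (the mill's y and z). Turning takes about 2 N at the grip. The crank is clamped to the shaft at an unknown angle: the cross-hole comes up somewhere between 32 degrees before the top and 54 degrees past it on the left
- crank_grip: black round grip of the crank, 20 mm thick, 52 mm long, parallel to the mill's x, free to spin on its peg. Origin at its middle. Starts on the mill's right (-y), 54 to 72 degrees from the top; stays where it is left. The dropped pin stops it: over some 15 N at the grip then bends the pin. Left under load it pinches the pin; turned back 6 mm it frees it (play 13 mm in all)
- pin_stand: wooden block 46 x 110 x 48 mm, fixed, with two holes 60 mm apart along its y, at y = -30 and +30 mm; origin at the centre of its underside. One hole holds the pin, the other the hex driver
- hex_driver: yellow-handled hex driver standing in the other hole of the stand, 116 mm long, handle 20 mm thick, its top 124 mm above the bench; not needed. Origin at its lower tip
- moisture_tin_4: closed round aluminium tin 59 mm wide, 38 mm high, right of the sink; not needed. Origin at its underside
- moisture_tin_7: another closed aluminium tin of the same size, right of the sink; not needed. Origin at its underside
- moisture_tin_19: open aluminium tin 55 mm wide, 32 mm high, right of the sink; not needed. Origin at its underside
- flat_brush: flat brush with an orange handle, 231 x 62 x 15 mm, lying near the front edge on the right; not needed. Origin at the middle of its underside

How it is judged:
On the way, in this order (a step that is already met when the one before it is completed fails the run):
1. the pin stands in the lock hole, let go, resting on the shaft (z of lock_pin in the frame of lock_hole between -0.029 and -0.021 m and horizontal distance between lock_pin and lock_hole below 0.004 m and angle between lock_pin's own z axis and vertical below 0.15 rad and contact force between the fingers and lock_pin below 0.1 N), for 0.2 s.
2. with the robot off the pin, the crank has been turned until the pin has dropped into the shaft's cross-hole (z of lock_pin in the frame of lock_hole below -0.031 m and horizontal distance between lock_pin and lock_hole below 0.004 m and contact force between the fingers and lock_pin below 0.1 N), for 0.2 s.
At the end, for the whole second after the job is handed in: The pin is home in the lock hole: its tip at least 62 mm below the mouth (head on the cap within 2 mm), within 4 mm of the hole's centre line, upright within 0.06 rad, and at rest (z of lock_pin in the frame of lock_hole below -0.062 m and horizontal distance between lock_pin and lock_hole below 0.004 m and angle between lock_pin's own z axis and vertical below 0.06 rad and linear speed of lock_pin below 0.02 m/s); the robot touches nothing.
It fails at once if the crank is forced against the pin: the contact forces on the pin from the mill add up to over 180 N (some 15 N at the crank grip) (contact force between lock_pin and mill above 180 N).
It fails at once if one of the other things is shifted by over 20 mm (distance of any of hex_driver, moisture_tin_4, moisture_tin_7, moisture_tin_19, flat_brush from where it was at the start of the episode above 0.02 m).
It also fails if it takes over 72 s, if anything falls off the work surface, if the arm or the gripper's body presses on something with over 40 N, if the wrist force passes 120 N, or if a joint passes its speed limit or range.

### The arm

A 7-joint arm with a two-finger parallel gripper is mounted at the origin on a cart in front of the work surface, level with it; the furniture and walls round the work are solid. World frame = base frame: x ahead of the robot, y to its left, z up, the work surface at z = 0. Lengths are in m, angles in rad, forces in N, time in s.
With the tool pointing down it reaches from about 0.4 to 0.85 m from the base axis. Payload 10.4 kg.
Tool frame: the origin (TCP) lies at the very end of the fingers, on their centre line; the grasp point (between the pads) lies 19 mm behind it; y points along the fingers, z is the direction in which the jaws open and shut, and the axes are right-handed (so a half turn about y gives the same grasp; the last joint's range is limited). The gripper opens to 85 mm and grips with 20 to 120 N. Pads are 22 mm wide; open, the fingers measure 114 mm over their backs; the gripper's body (76 mm by 85 mm) begins 54 mm behind the grasp point. The pads swing forward as they close: fully open they stand 13 mm farther back than shut.
Start: joints at [1.097, 0.332, -0.065, 1.46, 0.022, 1.35, -0.088], TCP at [0.272, -0.563, 0.198] pointing down, gripper open.
Joint ranges: [-2.6, 2.6], [-0.5, 2.12], [-1.47, 1.34], [0.16, 2.42], [-1.27, 4.41], [0.06, 2.06], [-2.6, 2.6]. Speed limits (rad/s): [2.22, 2.22, 2.79, 2.79, 3.14, 3.14, 3.14].

### API

Orientations are given as a unit quaternion [x, y, z, w].
In Python, from workcell import manip gives the robot as it stands.
- The arm moves only by the tool arm_command, never from a script. Its argument "commands" is a list that holds one entry, the list of rows, each a list of 6 numbers: the shift along the world's x, y, z in cm, then the turn, a rotation vector about the world's x, y, z in degrees. A call has 1 to 20 rows; each row is the pose to reach, as a shift and turn from the pose commanded when the call began; what a row does not reach only later rows make up. A row lasts 1/10 s, in which the tool goes at most 50 mm and 8.59 degrees, less where a joint would pass 70% of its speed; a pose out of reach is approached as far as the arm can. A call with a gripper value outside its range is refused whole. "claw" is the finger opening in cm, from 0 to 8.54, set as the call begins (left out, the last holds). The fingers move at their own pace and stop on an object; "newtons" is the grip in N (left out, the last holds). Time passes only in rows, so rows that repeat a pose let the fingers close. It gives the time, the measured TCP pose, the force and the opening at its end, in the units of the state.
- manip.get_obs(): the state, without advancing time (a new reading comes with each control period).
- manip.camera(name): name is "scene" or "top" or "wrist"; returns a dict with "pixels" (420x560x3 uint8, blue, green, red), "depth" (420x560 float32, m along the optical axis (not along the pixel's ray), 0 where there is no reading), "K" (3x3 intrinsics, pixels), "rvec" (rotation vector, rad) and "tvec" (3), from world to camera coordinates, as OpenCV has them. Camera axes: x right, y down, z forward; pixel columns grow to the right and rows downward; lengths in m; the calibration is good to about 2 mm. A picture is of the moment at which its call begins.
- manip.hand_in(): hands the job in, once; it reports no verdict.
Trained networks look in the newest picture that a camera, given by its name, has taken for a name from the list of things; names that differ only in an ending like _2 or _b are one class to them, and where a whole thing is asked for, a point or a joint stands for the part that bears it (a point fixed in the world has none). Each returns a list of dicts, best first, with "p" (0 to 1); they miss things now and then, are a little off and sometimes report something else, mostly with a low value. They report only what shows in the picture. A call takes as long as a camera call.
- manip.masks_of(camera, thing): "mask" (420x560 bool, what is visible of it) and "bbox" ([left, top, right, bottom] in pixels, round what is visible of it).
The state is a dict: "clock": time; "joint_pos": joint angles; "joint_velocities": joint speeds; "tau": joint torques, N m; "position": TCP position; "ee_rot": TCP orientation; "ft_force": force on the tool from outside, world axes, zero at the start; "torque": the same for the moment, N m; "grip_width": opening from 0.0 (shut) to 1.0 (fully open).
Only numpy, scipy, OpenCV 4.12 (cv2) and the standard library are available. Lean on these libraries where they do the work, as an engineer would, in place of code of your own. Each camera call takes 0.05 s, during which the arm holds its last target.

## Working session

There is one attempt and no reset: what is moved stays moved. The work goes in short steps, Python scripts to look and compute and a tool call to move; the robot and the scene stay as the last step left them, time stands still between calls to the robot, and variables do not carry over. Pictures are saved under pics/ and viewed, and the job is handed in when it is done.

Besides the shell and the picture viewer there is one more tool, called after ">>>" by a JSON object that holds its "api" and its "payload", one argument or row to a line. arm_command: Moves the arm, as the interface text tells. Its arguments: {"type":"object","properties":{"commands":{"type":"array"},"claw":{"type":"number"},"newtons":{"type":"number"}},"required":["commands"]}

```bash
ls; mkdir -p pics
cat > h.py <<'E'
import numpy as np, cv2
from workcell import manip
def cam(n,fn=None):
    c=manip.camera(n)
    if fn: cv2.imwrite('pics/'+fn,c['pixels'])
    R,_=cv2.Rodrigues(np.array(c['rvec'],float)); c['R']=R; c['t']=np.array(c['tvec'],float).reshape(3)
    return c
def pts(c,mask=None):
    d=c['depth'];v,u=np.nonzero((d>0)&(mask if mask is not None else True))
    z=d[v,u];K=c['K']
    P=np.stack([(u-K[0,2])/K[0,0]*z,(v-K[1,2])/K[1,1]*z,z],1)
    return (P-c['t'])@c['R'],u,v
def proj(c,X):
    p=(np.atleast_2d(X)@c['R'].T+c['t']);p=p@np.array(c['K']).T
    return p[:,:2]/p[:,2:]
def ray(c,u,v):
    K=c['K'];d=c['R'].T@np.array([(u-K[0,2])/K[0,0],(v-K[1,2])/K[1,1],1.])
    return -c['R'].T@c['t'],d
def atz(c,u,v,z):
    o,d=ray(c,u,v);return o+d*(z-o[2])/d[2]
E
python3 - <<'E'
from h import *
o=manip.get_obs();print(o)
for n in ['scene','top','wrist']:
    c=cam(n,n+'0.png'); print(n,np.array(c['K']).tolist(),(-c['R'].T@c['t']).round(3))
    for th in ['lock_pin','mill','lock_hole','crank_grip','pin_stand','hex_driver']:
        for m in manip.masks_of(n,th)[:2]:
            P,u,v=pts(c,m['mask'])
            print(n,th,round(m['p'],2),m['bbox'],m['mask'].sum(),np.median(P,0).round(3) if len(P) else None, P.min(0).round(3) if len(P) else '',P.max(0).round(3) if len(P) else '')
E
```

```text
pics
{'clock': 0.0, 'joint_pos': array([ 1.09735661,  0.33288552, -0.06470025,  1.46094774,  0.02161546,
        1.34990163, -0.08850281]), 'joint_velocities': array([ 0.00185824,  0.00015942, -0.00098509, -0.000442  , -0.00153836,
        0.00116163,  0.00060453]), 'tau': array([-7.76593042e-04, -6.25453663e+01,  4.85387805e-02, -3.91599548e+01,
        1.60731026e-02,  9.94334434e-03, -7.25282320e-06]), 'position': array([ 0.27212778, -0.56217248,  0.19750439]), 'ee_rot': array([-0.15819936,  0.68970637, -0.68872426,  0.1579145 ]), 'ft_force': array([ 0.92799796, -0.28170402,  0.97591875]), 'torque': array([ 0.00219612,  0.0769758 , -0.01738859]), 'grip_width': 1.0025430138379392}
scene [[423.3094352763852, 0.0, 282.6595362880597], [0.0, 423.3094352763852, 208.0338826568976], [0.0, 0.0, 1.0]] [ 0.469 -0.829  0.645]
scene lock_pin 0.54 [250.2, 230.3, 264.6, 246.1] 86 [ 0.485 -0.077  0.091] [ 0.472 -0.132 -0.003] [0.501 0.065 0.123]
scene mill 0.96 [256.6, 141.5, 365.9, 197.2] 3920 [0.674 0.283 0.075] [ 0.499  0.216 -0.005] [0.847 0.486 0.133]
scene mill 0.61 [302.1, 295.7, 336.2, 32
[... 961 characters left out ...]
01.7, 222.8] 3642 [0.669 0.295 0.114] [ 0.496  0.219 -0.002] [0.83  0.41  0.139]
top lock_hole 0.82 [145.0, 117.0, 201.7, 223.5] 3660 [0.67  0.296 0.114] [ 0.497  0.219 -0.004] [0.837 0.416 0.139]
top lock_hole 0.59 [351.8, 182.4, 373.6, 202.7] 313 [ 0.597 -0.238  0.038] [ 0.569 -0.269  0.008] [ 0.627 -0.211  0.044]
top pin_stand 0.86 [300.3, 221.9, 335.7, 243.8] 580 [ 0.474 -0.102  0.048] [ 0.454 -0.157 -0.007] [ 0.509 -0.047  0.125]
top pin_stand 0.57 [380.6, 200.4, 402.7, 223.5] 338 [ 0.543 -0.326  0.037] [ 0.515 -0.358 -0.002] [ 0.57  -0.3    0.045]
wrist [[378.72429199928945, 0.0, 282.43274282635826], [0.0, 378.72429199928945, 208.41743602421877], [0.0, 0.0, 1.0]] [ 0.346 -0.528  0.375]
```

Run:
```python
import cv2
a=cv2.imread('pics/scene0.png')[120:330,220:400];b=cv2.imread('pics/top0.png')[100:260,130:350]
cv2.imwrite('pics/s0c.png',cv2.resize(a,None,fx=2.8,fy=2.8,interpolation=2));cv2.imwrite('pics/t0c.png',cv2.resize(b,None,fx=3.5,fy=3.5,interpolation=2))
```

```text
(no output)
```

View pics/scene0.png

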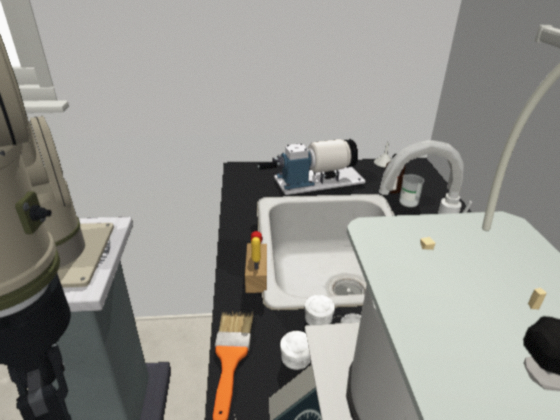

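View pics/s0c.png

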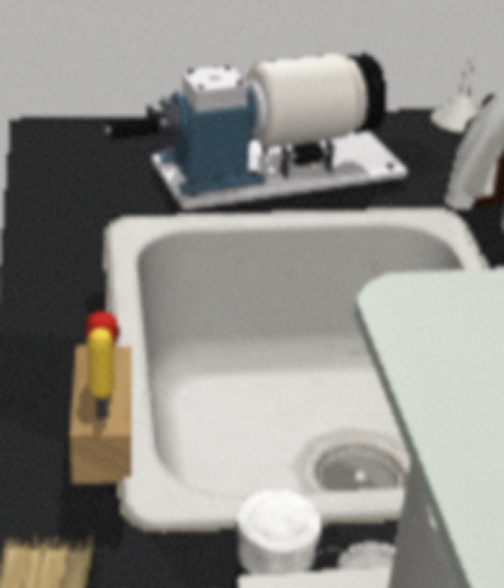

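View pics/t0c.png

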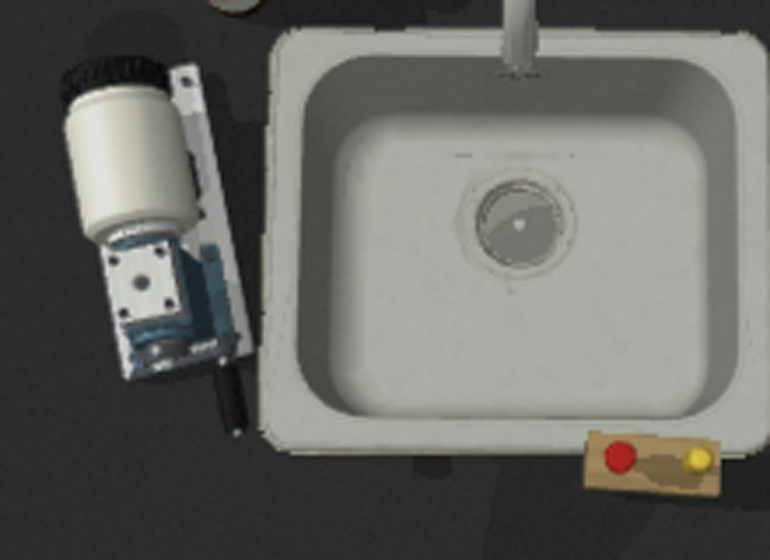

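Run:
```python
from h import *
c=cam('top','top1.png'); s=cam('scene','scene1.png')
P,u,v=pts(c)
col=c['pixels'][v,u].astype(int)
# cap
m=(abs(P[:,2]-.128)<.008)&(P[:,0]>.5)&(P[:,0]<.64)&(P[:,1]>.2)&(P[:,1]<.4)&(col.min(1)>110)
print('cap',m.sum(),P[m].mean(0),cv2.minAreaRect(P[m][:,:2].astype(np.float32)*1000))
# blob by intensity
g=cv2.cvtColor(c['pixels'],cv2.COLOR_BGR2GRAY)
def cent(cond,u0,u1,v0,v1):
    mm=np.zeros(g.shape,bool);mm[v0:v1,u0:u1]=cond[v0:v1,u0:u1];vv,uu=np.nonzero(mm);return uu.mean(),vv.mean(),len(uu),mm
px=c['pixels'].astype(int)
red=(px[...,2]>110)&(px[...,1]<70)
a=cent(red,295,320,215,245);print('red',a[:3],atz(c,a[0],a[1],.094))
yel=(px[...,2]>120)&(px[...,1]>100)&(px[...,0]<80)
b=cent(yel,318,345,215,245);print('yel',b[:3],atz(c,b[0],b[1],.124))
for q in [(170.3,180.9)]: print('hole',atz(c,*q,.128))
px2=s['pixels'].astype(int)
print(g[172:190,160:182])
red=(px2[...,2]>110)&(px2[...,1]<60)&(px2[...,0]<60)
vv,uu=np.nonzero(red[220:255,240:275]);print('scene red',uu.min()+240,uu.max()+240,vv.min()+220,vv.max()+220)
# screws
for q in [(158,261),(114,261),(169,303),(124,313)]:
    print(atz(c,q[0]/3.5+130,q[1]/3.5+100,.128))
# stand
m=(abs(P[:,2]-.048)<.006)&(P[:,0]>.44)&(P[:,0]<.53)&(P[:,1]>-.18)&(P[:,1]<-.03)&(col[:,2]>col[:,0]+25)
print('stand',m.sum(),P[m].mean(0),cv2.minAreaRect(P[m][:,:2].astype(np.float32)*1000))
# grip
m=(P[:,2]>.06)&(P[:,0]>.47)&(P[:,0]<.56)&(P[:,1]>.18)&(P[:,1]<.26)
print('grip',m.sum(),P[m].mean(0),P[m].min(0),P[m].max(0),cv2.minAreaRect(P[m][:,:2].astype(np.float32)*1000))
```

```text
cap 348 [0.60966753 0.30002698 0.1285355 ] ((610.1430053710938, 300.31640625), (57.14217758178711, 50.82359313964844), 12.450177192687988)
red (np.float64(306.6984126984127), np.float64(230.28571428571428), 63) [ 0.4807667  -0.07184173  0.094     ]
yel (np.float64(328.72131147540983), np.float64(231.5737704918033), 61) [ 0.47563319 -0.12889295  0.124     ]
hole [0.60881381 0.2998388  0.128     ]
[[198 188 165 197 202 200 201 201 201 204 201 198 201 193 122  74  92 139
  135  73  68  45]
 [188 120 107 144 196 198 199 200 201 204 201 198 200 201 193 143 135 198
  165  71  65  54]
 [186  72  41  90 173 200 200 202 201 205 204 200 200 201 200 204 203 201
  189  74  71  58]
 [192 126  95 122 204 199 199 203 202 204 203 201 201 199 201 203 204 199
  192  78  75  60]
 [201 195 179 203 204 200 201 205 202 205 206 201 199 201 202 203 205 202
  192 108  72  57]
 [200 198 200 203 203 202 200 201 201 199 199 199 199 202 201 202 204 201
  195 132  73  65]
 [195 197 200 202 205 204 200 201 191 163 151 171 191 201 203 201 206 202
  194 136  73  66]
 [136 199 199 201 203 203 200 192 143 106  87  96 
[... 806 characters left out ...]
25  79 145 202 201 204 205 208 206 206 204 204 198 158
  139 162 185 128]
 [ 45  76 163 165  65  45 104 198 201 204 205 205 202 198 195 192 187 161
  142 135  90  89]]
scene red 251 261 231 239
[0.62638351 0.28747362 0.128     ]
[0.62604674 0.32148924 0.128     ]
[0.59345115 0.27764575 0.128     ]
[0.58529217 0.31196617 0.128     ]
stand 492 [ 0.47819566 -0.10236421  0.04827415] ((479.4537353515625, -102.58723449707031), (109.82067108154297, 46.5050163269043), 86.53155517578125)
grip 186 [0.52930117 0.23442111 0.11407683] [0.49432843 0.21942091 0.09551641] [0.55941524 0.25986075 0.1223112 ] ((530.1287231445312, 234.53567504882812), (70.74907684326172, 29.371620178222656), 23.463024139404297)
```

Run:
```python
from h import *
from scipy.spatial.transform import Rotation as Ro
o=manip.get_obs();print(o['clock']);R=Ro.from_quat(o['ee_rot']).as_matrix();print(R.round(3)); z=R[:,2];print('jaw yaw',np.degrees(np.arctan2(z[1],z[0])))
c=cam('wrist');print(c['R'].round(3),(-c['R'].T@c['t']).round(3))
x,y=np.meshgrid(1,1)
c=cam('top');g=255-cv2.cvtColor(c['pixels'],cv2.COLOR_BGR2GRAY).astype(float)
w=np.clip(g[175:188,164:176]-60,0,None);vv,uu=np.mgrid[175:188,164:176]
hu,hv=(w*uu).sum()/w.sum(),(w*vv).sum()/w.sum();print(hu,hv,atz(c,hu,hv,.128))
```

```text
1.15
[[-0.9    0.     0.436]
 [-0.436 -0.    -0.9  ]
 [ 0.    -1.     0.   ]]
jaw yaw -64.17250319782863
[[ 0.436 -0.9   -0.   ]
 [-0.853 -0.413  0.319]
 [-0.287 -0.139 -0.948]] [ 0.346 -0.528  0.375]
169.90866141732283 180.31811023622046 [0.61040415 0.3009638  0.128     ]
```

View pics/wrist0.png

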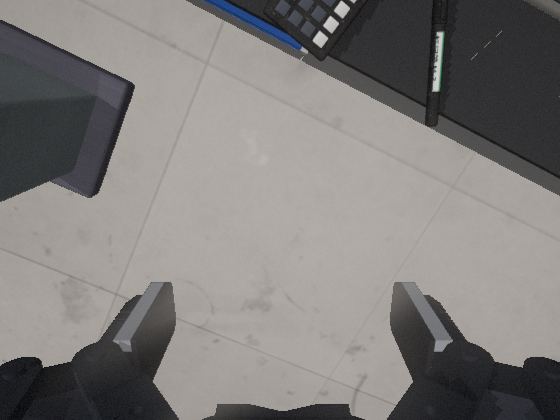

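View pics/top1.png

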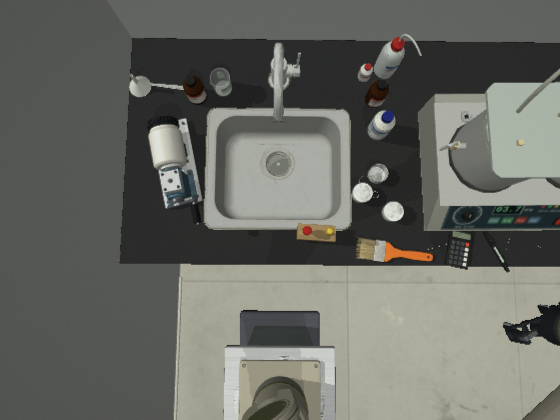

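>>> {"api": "arm_command", "payload": {
  "commands": [
    [[0, 3, 3, 0, 0, 0], [1, 6.5, 5, 0, 0, -1], [2.5, 10, 5, 0, 0, -2], [4, 13.5, 5, 0, 0, -3], [5.5, 17, 5, 0, 0, -4], [7, 20.5, 5, 0, 0, -5], [8.5, 24, 5, 0, 0, -6], [10, 27.5, 5, 0, 0, -7], [11.5, 31, 5, 0, 0, -8], [13, 34.5, 5, 0, 0, -9], [14.5, 38, 5, 0, 0, -10], [16, 41, 5, 0, 0, -11], [18, 44, 5, 0, 0, -12], [19.5, 46.5, 5, 0, 0, -13], [20.2, 48.2, 5, 0, 0, -13], [20.2, 48.2, 5, 0, 0, -13]]
  ],
  "claw": 5,
  "newtons": 25
}}

```text
clock: 2.85
position: [0.4751, -0.0777, 0.2485]
ee_rot: [-0.08, 0.703, -0.702, 0.081]
ft_force: [-1.3, -0.3, -0.4]
grip_width: 0.585
```

Run:
```python
from h import *
from scipy.spatial.transform import Rotation as Ro
o=manip.get_obs();print(o['clock'],o['position'],o['ft_force'],o['grip_width']);R=Ro.from_quat(o['ee_rot']).as_matrix(); z=R[:,2];print('jaw yaw',np.degrees(np.arctan2(z[1],z[0])))
c=cam('wrist','w1.png')
for th in ['lock_pin','hex_driver']:
  for m in manip.masks_of('wrist',th)[:2]:
    P,u,v=pts(c,m['mask']);print(th,m['p'],m['bbox'],np.median(P,0))
px=c['pixels'].astype(int);red=(px[...,2]>90)&(px[...,1]<60)&(px[...,0]<60)
P,u,v=pts(c,red);k=(P[:,2]>.088);print(k.sum(),P[k].mean(0),P[k].min(0),P[k].max(0))
print(cv2.minAreaRect(P[k][:,:2].astype(np.float32)*1000))
```

```text
2.85 [ 0.47510272 -0.07772987  0.24845119] [-1.32170651 -0.29867081 -0.38956996] 0.5845639496502343
jaw yaw -76.91172607721306
lock_pin 0.8 [263.7, 152.1, 294.0, 179.2] [ 0.48457748 -0.07294975  0.0945216 ]
hex_driver 0.75 [330.1, 169.9, 361.7, 205.0] [ 0.48239604 -0.129806    0.12038738]<stdin>:9: RuntimeWarning: Mean of empty slice.
  ret = um.true_divide(
Traceback (most recent call last):
ValueError: zero-size array to reduction operation minimum which has no identity
```

View pics/w1.png

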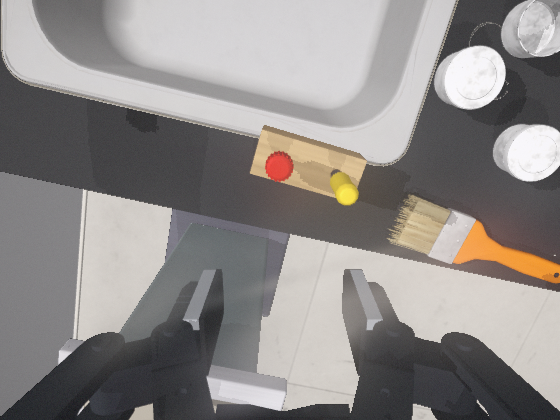

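Run:
```python
from h import *
c=cam('wrist','w1b.png')
for th in ['lock_pin']:
    m=manip.masks_of('wrist',th)[0]
    P,u,v=pts(c,m['mask']);k=abs(P[:,2]-.094)<.004
    print(k.sum(),P[k].mean(0),P[k].min(0),P[k].max(0),(P[k].min(0)+P[k].max(0))/2)
    (e,r)=cv2.minEnclosingCircle(P[k][:,:2].astype(np.float32)*1000);print(e,r)
    vv,uu=np.nonzero(m['mask']);print(atz(c,uu.mean(),vv.mean(),.094))
m=manip.masks_of('wrist','pin_stand')
for q in m[:1]:
    P,u,v=pts(c,q['mask']);k=abs(P[:,2]-.048)<.004;print(q['p'],cv2.minAreaRect(P[k][:,:2].astype(np.float32)*1000))
```

```text
595 [ 0.48304767 -0.07319372  0.0943799 ] [ 0.46933335 -0.08563497  0.09010813] [ 0.49510665 -0.06054597  0.09714897] [ 0.48222    -0.07309047  0.09362855]
(482.2791748046875, -73.3661880493164) 12.960573196411133
[ 0.4842585  -0.07294105  0.094     ]
0.87 ((480.59588623046875, -103.2264404296875), (109.90421295166016, 46.41149139404297), 86.803466796875)
```

>>> {"api": "arm_command", "payload": {
  "commands": [
    [[0.7, 0.45, -3, 0, 0, 0], [0.7, 0.45, -7, 0, 0, 0], [0.7, 0.45, -11, 0, 0, 0], [0.7, 0.45, -14.5, 0, 0, 0], [0.7, 0.45, -17, 0, 0, 0], [0.7, 0.45, -18.4, 0, 0, 0], [0.7, 0.45, -18.4, 0, 0, 0], [0.7, 0.45, -18.4, 0, 0, 0]]
  ],
  "claw": 4.5
}}

```text
clock: 3.95
position: [0.482, -0.0764, 0.0654]
ee_rot: [0.078, -0.703, 0.703, -0.079]
ft_force: [0.1, 0.4, 0.4]
grip_width: 0.531
```

Run:
```python
from h import *
c=cam('wrist','w2.png')
```

```text
(no output)
```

View pics/w2.png

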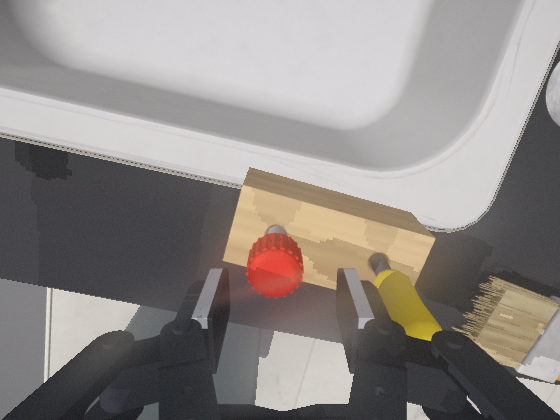

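>>> {"api": "arm_command", "payload": {
  "commands": [
    [[0, 0.3, 0, 0, 0, 0], [0, 0.3, 0, 0, 0, 0], [0, 0.3, 0, 0, 0, 0]]
  ]
}}

```text
clock: 4.3
position: [0.4817, -0.073, 0.0649]
ee_rot: [0.079, -0.702, 0.703, -0.079]
ft_force: [0.5, 0.0, -0.5]
grip_width: 0.528
```

>>> {"api": "arm_command", "payload": {
  "commands": [
    [[0, 0, 0, 0, 0, 0], [0, 0, 0, 0, 0, 0], [0, 0, 0, 0, 0, 0], [0, 0, 0, 0, 0, 0], [0, 0, 0, 0, 0, 0], [0, 0, 0, 0, 0, 0]]
  ],
  "claw": 1,
  "newtons": 30
}}

```text
clock: 4.9
position: [0.4813, -0.0731, 0.0643]
ee_rot: [0.079, -0.703, 0.703, -0.079]
ft_force: [-0.7, 0.1, 0.3]
grip_width: 0.115
```

Run:
```python
from h import *
o=manip.get_obs();print(o['clock'],o['position'],o['ft_force'],o['grip_width'])
c=cam('wrist','w3.png')
```

```text
4.9 [ 0.48134176 -0.07306481  0.06432657] [-0.69403463  0.11464563  0.27465872] 0.11486110178513026
```

View pics/w3.png

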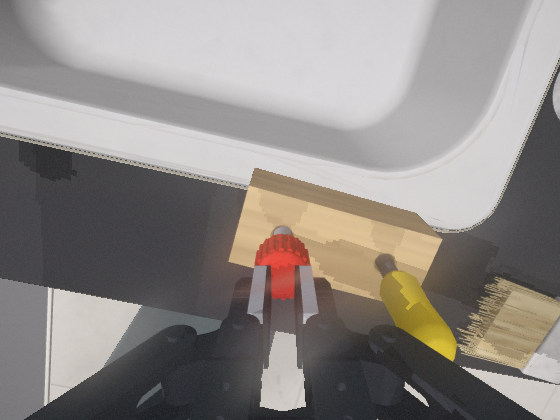

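Run:
```python
from h import *
c=cam('wrist','w3b.png')
K=c['K'];d=c['depth']
for (u,v) in [(258,275),(262,290),(258,300),(262,310),(306,285),(308,300),(283,285),(283,270),(283,295),(283,255),(250,290),(245,310),(275,315)]:
    z=d[v,u];X=(np.array([(u-K[0,2])/K[0,0]*z,(v-K[1,2])/K[1,1]*z,z])-c['t'])@c['R'];print(u,v,X.round(4),c['pixels'][v,u])
a=cv2.resize(c['pixels'][210:350,200:370],None,fx=4,fy=4,interpolation=2);cv2.imwrite('pics/w3c.png',a)
```

```text
258 275 [ 0.4901 -0.0622  0.1115] [150 147 152]
262 290 [ 0.4899 -0.0643  0.1215] [141 139 152]
258 300 [ 0.4896 -0.0633  0.1278] [150 145 145]
262 310 [ 0.4896 -0.065   0.1333] [106 102 108]
306 285 [ 0.4934 -0.08    0.1177] [148 145 152]
308 300 [ 0.4936 -0.08    0.1281] [146 142 150]
283 285 [ 0.4792 -0.0746  0.0958] [ 73  81 191]
283 270 [ 0.4858 -0.073   0.095 ] [ 57  66 196]
283 295 [ 0.4739 -0.0758  0.0951] [ 55  62 186]
283 255 [ 0.4921 -0.0716  0.0935] [ 62  79 224]
250 290 [ 0.4853 -0.0604  0.1153] [ 97  96 115]
245 310 [ 0.4848 -0.0597  0.128 ] [59 57 63]
275 315 [ 0.3998 -0.0867  0.0008] [ 90  89 100]
```

View pics/w3c.png

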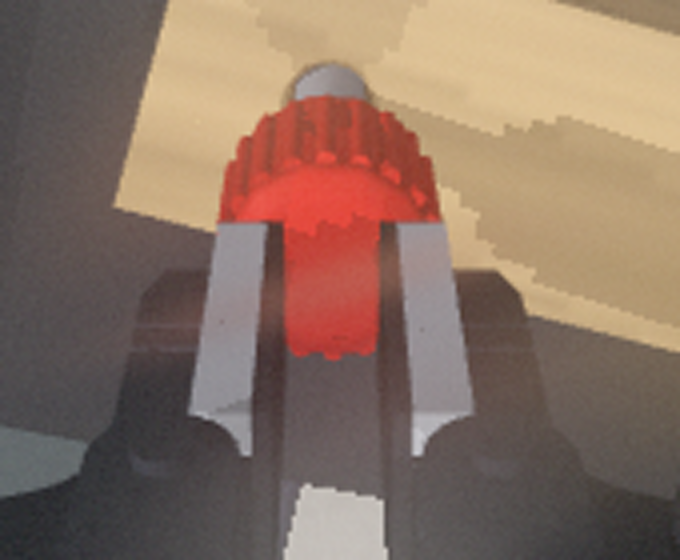

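Run:
```python
from h import *
c=cam('wrist')
K=c['K'];d=c['depth']
for u in (256,260,264,304,308):
  for v in range(258,276,2):
    z=d[v,u];X=(np.array([(u-K[0,2])/K[0,0]*z,(v-K[1,2])/K[1,1]*z,z])-c['t'])@c['R'];print(u,v,X.round(4),z.round(4))
s=cam('scene');cv2.imwrite('pics/s4.png',cv2.resize(s['pixels'][150:310,180:340],None,fx=3.7,fy=3.7,interpolation=2))
o=manip.get_obs();print(proj(s,o['position']),proj(c,o['position']),proj(c,o['position']+[0,0,.019]))
```

```text
256 258 [ 0.4839 -0.0609  0.0851] 0.1722
256 260 [ 0.4841 -0.061   0.0873] 0.17
256 262 [ 0.4838 -0.0612  0.0888] 0.1687
256 264 [ 0.4832 -0.0613  0.0895] 0.1682
256 266 [ 0.4892 -0.061   0.1029] 0.1538
256 268 [ 0.4894 -0.0611  0.1048] 0.1518
256 270 [ 0.4892 -0.0612  0.1063] 0.1505
256 272 [ 0.4887 -0.0614  0.107 ] 0.15
256 274 [ 0.4895 -0.0614  0.1099] 0.1471
260 258 [ 0.4873 -0.0624  0.091 ] 0.1657
260 260 [ 0.4864 -0.0626  0.0912] 0.1658
260 262 [ 0.4867 -0.0627  0.0937] 0.1633
260 264 [ 0.4859 -0.0629  0.0939] 0.1634
260 266 [ 0.489  -0.0627  0.1017] 0.155
260 268 [ 0.4894 -0.0627  0.1042] 0.1525
260 270 [ 0.4894 -0.0628  0.1059] 0.151
260 272 [ 0.4895 -0.0629  0.1076] 0.1493
260 274 [ 0.49   -0.0629  0.1102] 0.1467
264 258 [ 0.4887 -0.064   0.0933] 0.1632
264 260 [ 0.4884 -0.0641  0.0944] 0.1623
264 262 [ 0.4874 -0.0643  0.0943] 0.1627
264 264 [ 0.4867 -0.0645  0.0949] 0.1623
264 266 [ 0.4899 -0.0642  0.1028] 0.1539
264 268 [ 0.4899 -0.0643  0.1045] 0.1522
264 270 [ 0.4901 -0.0643  0.1065] 0.1503
264 272 [ 0.4897 -0.0644  0.1075] 0.1494
264 274 [ 0.4902 -0.0645  0.11  ] 0.1469
304 258 [ 0.4922 -0.0809  0.0924] 0.1642
304 260 [ 0.4909 -0.0813  0.0917] 0.1652
304 262 [ 0.4905 -0.0813  0.0929] 0.1642
304 264 [ 0.4896 -0.0815  0.0928] 0.1646
304 266 [ 0.4936 -0.08    0.1029] 0.1537
304 268 [ 0.4933 -0.08    0.1041] 0.1527
304 270 [ 0.4933 -0.0799  0.1059] 0.1509
304 272 [ 0.4936 -0.0797  0.1082] 0.1486
304 274 [ 0.4937 -0.0796  0.11  ] 0.1469
308 258 [ 0.4897 -0.0837  0.0862] 0.171
308 260 [ 0.4897 -0.0836  0.0882] 0.1691
308 262 [ 0.4901 -0.0833  0.0911] 0.1662
308 264 [ 0.4896 -0.0834  0.0921] 0.1654
308 266 [ 0.4942 -0.0815  0.1035] 0.1531
308 268 [ 0.4935 -0.0816  0.1039] 0.1529
308 270 [ 0.4942 -0.0813  0.1069] 0.1498
308 272 [ 0.494  -0.0812  0.1082] 0.1486
308 274 [ 0.4939 -0.0812  0.1097] 0.1473
[[255.35459404 243.64548462]] [[281.0084948  249.32765114]] [[280.8451827  266.60510253]]
```

View pics/s4.png

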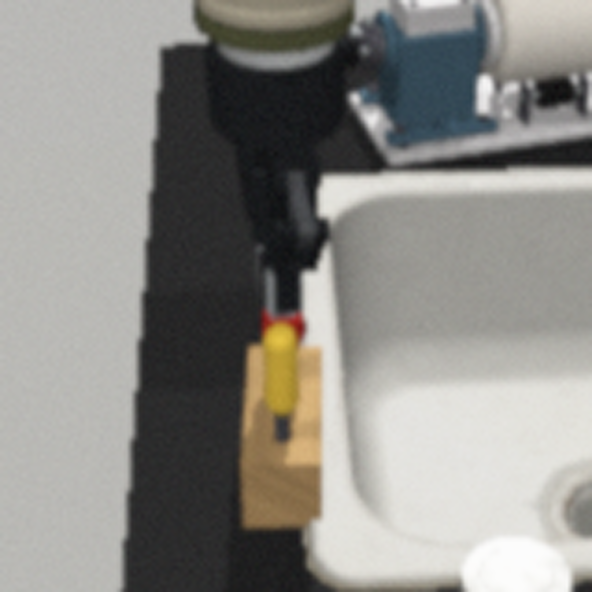

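>>> {"api": "arm_command", "payload": {
  "commands": [
    [[0, 0, 0, 0, 0, 0], [0, 0, 0, 0, 0, 0], [0, 0, 0, 0, 0, 0], [0, 0, 0, 0, 0, 0], [0, 0, -0.7, 0, 0, 0], [0, 0, -1.4, 0, 0, 0], [0, 0, -2, 0, 0, 0], [0, 0, -2, 0, 0, 0]]
  ],
  "claw": 4.5
}}

```text
clock: 5.9
position: [0.4805, -0.0729, 0.0431]
ee_rot: [-0.08, 0.703, -0.702, 0.078]
ft_force: [0.2, -0.2, 0.7]
grip_width: 0.529
```

Run:
```python
from h import *
o=manip.get_obs();print(o['clock'],o['position'],o['ft_force'],o['grip_width'])
c=cam('wrist','w5.png')
P,u,v=pts(c)
m=(c['depth'][v,u]<.2)&(P[:,2]<.12)&(P[:,2]>.06)&(u>150)&(u<420)&(v>200)
# grey pads
col=c['pixels'][v,u].astype(int); g=(col.max(1)-col.min(1)<25)&(col.min(1)>90)
for lo,hi in((150,275),(290,400)):
    k=m&g&(u>lo)&(u<hi);Q=P[k];print(k.sum(),Q[:,2].min(),Q[Q[:,2]<Q[:,2].min()+.004].mean(0))
```

```text
5.9 [ 0.48046731 -0.07291583  0.04309055] [ 0.16673025 -0.15379164  0.6807279 ] 0.5286381608865751
804 0.08215059070144498 [ 0.48483835 -0.04541096  0.08444213]
815 0.08345800654213759 [ 0.49679915 -0.09729219  0.08565888]
```

View pics/w5.png

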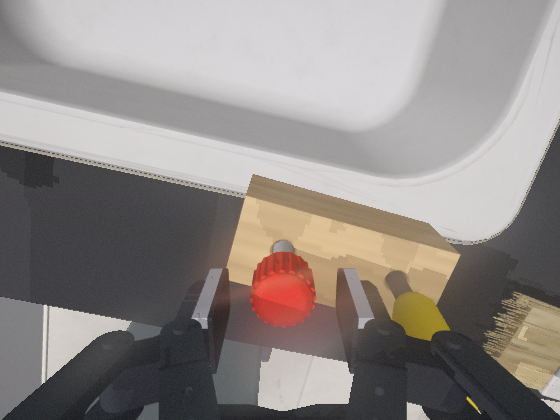

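>>> {"api": "arm_command", "payload": {
  "commands": [
    [[0.15, 0, -0.7, 0, 0, 0], [0.15, 0, -1.4, 0, 0, 0], [0.15, 0, -1.8, 0, 0, 0], [0.15, 0, -1.8, 0, 0, 0]]
  ]
}}

```text
clock: 6.35
position: [0.4823, -0.0729, 0.0256]
ee_rot: [-0.079, 0.703, -0.703, 0.079]
ft_force: [0.2, -1.0, 0.4]
grip_width: 0.523
```

>>> {"api": "arm_command", "payload": {
  "commands": [
    [[0, 0, 0, 0, 0, 0], [0, 0, 0, 0, 0, 0], [0, 0, 0, 0, 0, 0], [0, 0, 0, 0, 0, 0], [0, 0, 0, 0, 0, 0]]
  ],
  "claw": 1,
  "newtons": 30
}}

```text
clock: 6.85
position: [0.483, -0.0732, 0.0265]
ee_rot: [0.079, -0.703, 0.703, -0.079]
ft_force: [-0.2, 0.2, 1.0]
grip_width: 0.269
```

Run:
```python
from h import *
o=manip.get_obs();print(o['clock'],o['position'],o['ft_force'],o['torque'],o['grip_width'])
c=cam('wrist','w6.png')
```

```text
6.85 [ 0.482975   -0.07315251  0.02651043] [-0.23237734  0.18347632  1.04973114] [-0.06083706 -0.0629536   0.01426378] 0.268737363143734
```

View pics/w6.png

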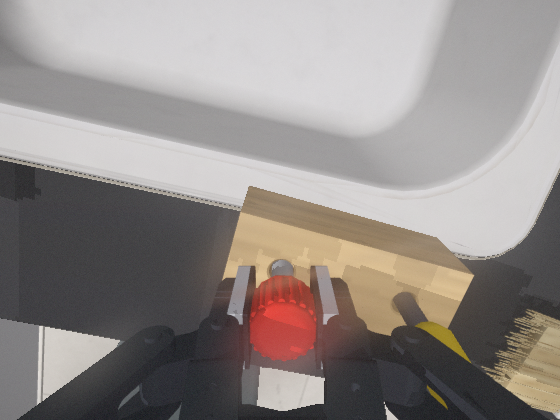

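>>> {"api": "arm_command", "payload": {
  "commands": [
    [[0, 0, 2, 0, 0, 0], [0, 0, 5, 0, 0, 0], [0, 0, 9, 0, 0, 0], [0, 0, 12.5, 0, 0, 0], [0, 0, 15.5, 0, 0, 0], [0, 0, 16.5, 0, 0, 0]]
  ]
}}

```text
clock: 7.5
position: [0.4841, -0.0732, 0.1944]
ee_rot: [0.078, -0.702, 0.703, -0.08]
ft_force: [0.2, 0.3, -0.8]
grip_width: 0.27
```

Run:
```python
from h import *
o=manip.get_obs();print(o['clock'],o['position'],o['ft_force'],o['torque'],o['grip_width'])
c=cam('wrist','w7.png')
t=cam('top','t7.png');P,u,v=pts(t);m=(u>265)&(u<310)&(v>40)&(v<125)&(P[:,2]>.05);
for a in np.arange(.55,.9,.04):
    k=m&(abs(P[:,0]-a)<.02)
    if k.sum(): print(a.round(2),k.sum(),P[k].min(0).round(3),P[k].max(0).round(3))
```

```text
7.5 [ 0.48412907 -0.07315688  0.19441417] [ 0.19481469  0.25147218 -0.75987425] [-0.00432331  0.00824213 -0.03170289] 0.270315196396474
0.79 253 [ 0.773 -0.003  0.142] [0.81  0.023 0.246]
0.83 174 [ 0.81  -0.     0.236] [0.849 0.02  0.27 ]
0.87 143 [0.85 0.   0.26] [0.89  0.02  0.275]
```

View pics/w7.png

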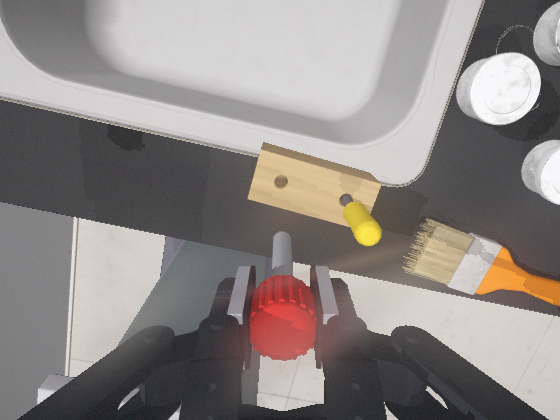

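View pics/t7.png

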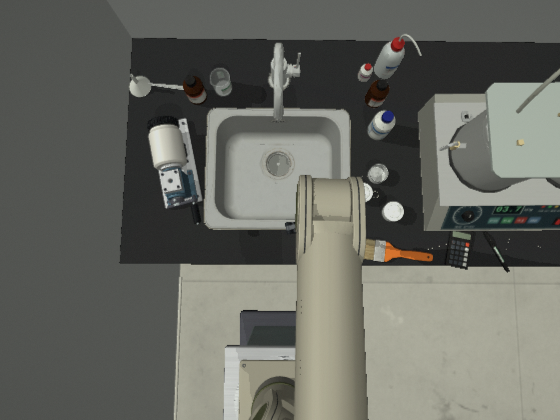

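>>> {"api": "arm_command", "payload": {
  "commands": [
    [[0, 2, 0, 0, 0, 0], [0, 5, 0, 0, 0, 0], [0.5, 8, 0, 0, 0, 0], [1, 11.5, 0, 0, 0, 0], [2, 15, 0, 0, 0, 0], [3, 18.5, 0, 0, 0, 0], [4, 22, 0, 0, 0, 0], [5, 25, 0, 0, 0, 0], [6, 28, 0, 0, 0, 0], [7, 31, 0, 0, 0, 0], [8, 33.5, 0, 0, 0, 0], [9, 35.5, 0, 0, 0, 0], [9.7, 36.7, 0, 0, 0, 0], [9.7, 36.7, 0, 0, 0, 0], [9.7, 36.7, 0, 0, 0, 0]]
  ]
}}

```text
clock: 9.1
position: [0.5791, 0.2935, 0.1895]
ee_rot: [0.08, -0.702, 0.703, -0.078]
ft_force: [-0.0, -0.1, -0.5]
grip_width: 0.267
```

Run:
```python
from h import *
o=manip.get_obs();print(o['clock'],o['position'],o['ft_force'],o['torque'],o['grip_width'])
c=cam('wrist','w8.png')
```

```text
9.1 [0.57906236 0.29351983 0.18947605] [-0.03524701 -0.1185073  -0.4804768 ] [0.02520175 0.01888253 0.04086547] 0.2668891242026324
```

View pics/w8.png

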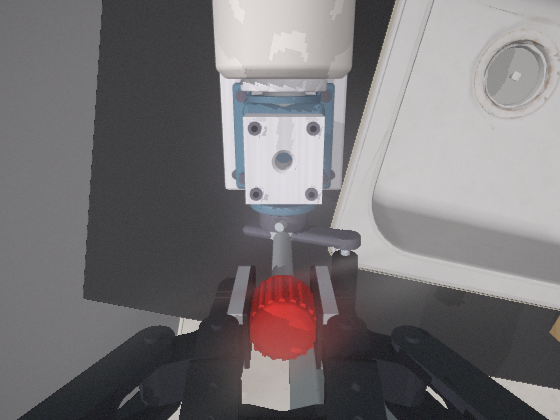

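Run:
```python
from h import *
c=cam('wrist','w8b.png');im=c['pixels'];g=cv2.cvtColor(im,cv2.COLOR_BGR2GRAY)
a=cv2.resize(im[100:290,200:370],None,fx=4.2,fy=3.1,interpolation=2);cv2.imwrite('pics/w8c.png',a)
# hole
roi=g[145:176,268:300];vv,uu=np.mgrid[145:176,268:300]
m=(roi<150).astype(np.uint8);n,l,st,ce=cv2.connectedComponentsWithStats(m)
for i in range(1,n): 
    if st[i,4]>30: print('hole comp',st[i],ce[i]+[268,145],atz(c,*(ce[i]+[268,145]),.128))
P,u,v=pts(c)
k=(abs(P[:,2]-.128)<.004)&(u>235)&(u<335)&(v>105)&(v<215)&(g[v,u]>150)
print('cap',k.sum(),P[k].mean(0),cv2.minAreaRect(P[k][:,:2].astype(np.float32)*1000))
# shank depth
for vv_ in range(222,276,6):
    row=c['depth'][vv_,268:300];k=(v==vv_)&(u>=268)&(u<=296)&(P[:,2]>.14)
    if k.any(): print(vv_,u[k].min(),u[k].max(),P[k].mean(0).round(4))
# screws
for (r0,r1,c0,c1) in [(120,137,245,264),(120,137,304,322),(186,203,247,265),(186,203,302,320)]:
    w=np.clip(140-g[r0:r1,c0:c1].astype(float),0,None);yy,xx=np.mgrid[r0:r1,c0:c1];p=((w*xx).sum()/w.sum(),(w*yy).sum()/w.sum());print(p,atz(c,*p,.128))
print(-c['R'].T@c['t'])
```

```text
hole comp [  6   6  18  19 239] [281.91213389 159.9623431 ] [0.61224408 0.30015006 0.128     ]
cap 6095 [0.61282065 0.29987459 0.12909394] ((611.4330444335938, 299.5436096191406), (56.3066520690918, 50.127647399902344), 12.848122596740723)
234 275 288 [0.583  0.2937 0.1786]
240 273 290 [0.5825 0.2936 0.1856]
246 273 291 [0.5827 0.2933 0.1933]
252 273 291 [0.5828 0.2933 0.2005]
258 272 291 [0.5827 0.2935 0.2069]
264 272 292 [0.5826 0.2933 0.2127]
270 272 292 [0.5826 0.2933 0.2185]
(np.float64(253.14467676039413), np.float64(128.2369622686854)) [0.62770877 0.32198462 0.128     ]
(np.float64(311.8547619047619), np.float64(128.0936507936508)) [0.63589558 0.28647001 0.128     ]
(np.float64(254.74777265745007), np.float64(193.69892473118279)) [0.58641881 0.31256767 0.128     ]
(np.float64(310.30059935454125), np.float64(193.8994928538497)) [0.59439314 0.27696488 0.128     ]
[0.65932613 0.31061466 0.36665716]
```

View pics/w8c.png

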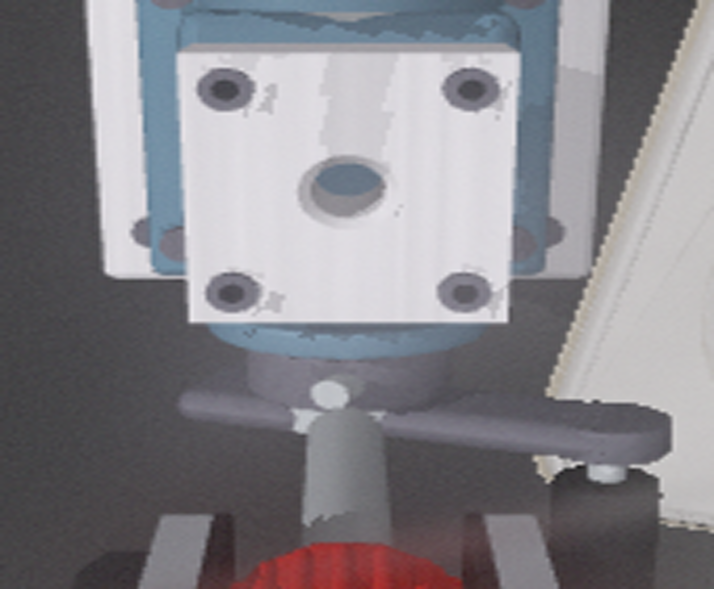

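>>> {"api": "arm_command", "payload": {
  "commands": [
    [[1, 0.2, -0.5, 0, 0, 0], [2, 0.45, -1, 0, 0, 0], [3, 0.68, -2, 0, 0, 0], [3.24, 0.73, -3, 0, 0, 0], [3.24, 0.73, -3, 0, 0, 0], [3.24, 0.73, -3, 0, 0, 0], [3.24, 0.73, -3, 0, 0, 0]]
  ]
}}

```text
clock: 9.9
position: [0.6121, 0.3015, 0.1618]
ee_rot: [-0.079, 0.703, -0.703, 0.079]
ft_force: [-0.4, -0.6, -0.6]
grip_width: 0.269
```

Run:
```python
from h import *
o=manip.get_obs();print(o['clock'],o['position'],o['ft_force'],o['torque'],o['grip_width'])
c=cam('wrist','w9.png');im=c['pixels'];g=cv2.cvtColor(im,cv2.COLOR_BGR2GRAY)
a=cv2.resize(im[150:330,200:370],None,fx=4.2,fy=3.1,interpolation=2);cv2.imwrite('pics/w9c.png',a)
P,u,v=pts(c)
for r in range(200,290,5):
    k=(v==r)&(u>=262)&(u<=304)&(P[:,2]>.133)
    if k.sum()>5: print(r,u[k].min(),u[k].max(),P[k].mean(0).round(4), proj(c,[[.6112,.2998,P[k][:,2].mean()]]).round(1))
print(proj(c,[[.6112,.2998,.128],[.6112,.2998,.14]]))
```

```text
9.9 [0.61206935 0.30154059 0.16180414] [-0.44376274 -0.57522432 -0.63101016] [-0.02300343 -0.0498285   0.01337254] 0.2692984656145148
235 275 289 [0.6158 0.3019 0.1517] [[283.8 243.5]]
240 273 290 [0.6154 0.302  0.1576] [[283.9 248.1]]
245 273 291 [0.6155 0.3018 0.164 ] [[283.9 253.4]]
250 273 291 [0.6154 0.3017 0.1697] [[283.9 258.4]]
255 273 291 [0.6155 0.3018 0.1756] [[284.  263.9]]
260 272 292 [0.6153 0.3017 0.1804] [[284.  268.6]]
265 272 292 [0.6154 0.3017 0.1857] [[284.1 274. ]]
270 272 292 [0.6154 0.3017 0.1903] [[284.1 279.2]]
275 272 293 [0.6205 0.3026 0.2044] [[284.2 296.3]]
280 265 301 [0.6229 0.303  0.2128] [[284.3 308.1]]
285 262 304 [0.6227 0.3029 0.216 ] [[284.3 313. ]]
[[283.71944347 227.3723795 ]
 [283.77456585 235.12607864]]
```

View pics/w9c.png

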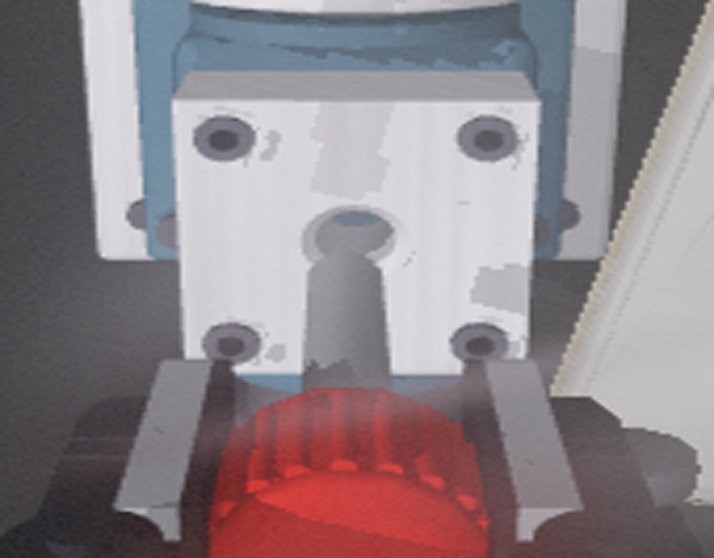

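Run:
```python
from h import *
c=cam('wrist','w9b.png');im=c['pixels'];g=cv2.cvtColor(im,cv2.COLOR_BGR2GRAY)
S=[]
for (cx,cy) in [(224,139),(488,139),(231,345),(480,345)]:
    cx=cx/4.2+200;cy=cy/3.1+150
    r0,r1,c0,c1=int(cy)-7,int(cy)+8,int(cx)-7,int(cx)+8
    w=np.clip(100-g[r0:r1,c0:c1].astype(float),0,None);yy,xx=np.mgrid[r0:r1,c0:c1];p=((w*xx).sum()/w.sum(),(w*yy).sum()/w.sum());S.append(atz(c,*p,.128));print(p,S[-1])
S=np.array(S);print('mean',S.mean(0))
P,u,v=pts(c);k=(abs(P[:,2]-.128)<.004)&(u>235)&(u<335)&(v>165)&(v<275)&(g[v,u]>150)
print('cap',P[k].mean(0),cv2.minAreaRect(P[k][:,:2].astype(np.float32)*1000))
# shank cylinder fit
k=(u>=273)&(u<=291)&(v>=240)&(v<=268)&(P[:,2]>.14);Q=P[k][:,:2]
from scipy.optimize import least_squares
f=least_squares(lambda p:np.hypot(*(Q-p).T)-.005,[.611,.301],loss='soft_l1',f_scale=.0005);print('cyl',f.x,k.sum(),np.std(f.fun))
```

```text
(np.float64(252.54529307282417), np.float64(194.6607460035524)) [0.62704426 0.32194652 0.128     ]
(np.float64(315.748987854251), np.float64(194.582995951417)) [0.63526366 0.28621775 0.128     ]
(np.float64(253.53930817610063), np.float64(263.9496855345912)) [0.58345263 0.31250489 0.128     ]
(np.float64(313.5264227642276), np.float64(261.270325203252)) [0.5934911  0.27684615 0.128     ]
mean [0.60981291 0.29937883 0.128     ]
cap [0.61579557 0.30040047 0.12906215] ((611.2868041992188, 299.4635314941406), (57.037322998046875, 50.1842041015625), 12.853882789611816)
cyl [0.61151061 0.30083032] 544 0.00022749094193088882
```

>>> {"api": "arm_command", "payload": {
  "commands": [
    [[-0.03, -0.06, 0, 0, 0, 0], [-0.03, -0.06, -0.5, 0, 0, 0], [-0.03, -0.06, -0.9, 0, 0, 0], [-0.03, -0.06, -1.2, 0, 0, 0], [-0.03, -0.06, -1.5, 0, 0, 0], [-0.03, -0.06, -1.7, 0, 0, 0], [-0.03, -0.06, -1.9, 0, 0, 0], [-0.03, -0.06, -2.1, 0, 0, 0], [-0.03, -0.06, -2.1, 0, 0, 0]]
  ]
}}

```text
clock: 10.9
position: [0.6118, 0.3005, 0.14]
ee_rot: [0.079, -0.703, 0.703, -0.079]
ft_force: [-0.5, -0.2, -1.5]
grip_width: 0.275
```

Run:
```python
from h import *
o=manip.get_obs();print(o['clock'],o['position'],o['ft_force'],o['torque'],o['grip_width'])
c=cam('wrist','w10.png')
```

```text
10.9 [0.6118479  0.300548   0.14002387] [-0.46145477 -0.16583994 -1.50009532] [0.01287792 0.03598037 0.06074874] 0.2745081385030003
```

View pics/w10.png

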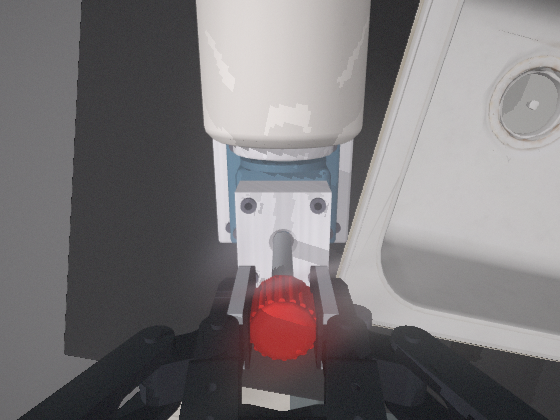

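>>> {"api": "arm_command", "payload": {
  "commands": [
    [[0, 0, -0.3, 0, 0, 0], [0, 0, -0.6, 0, 0, 0], [0, 0, -0.9, 0, 0, 0], [0, 0, -1.2, 0, 0, 0], [0, 0, -1.5, 0, 0, 0], [0, 0, -1.6, 0, 0, 0], [0, 0, -1.6, 0, 0, 0]]
  ]
}}

```text
clock: 11.65
position: [0.6119, 0.3006, 0.1241]
ee_rot: [0.079, -0.703, 0.703, -0.079]
ft_force: [0.1, -0.6, 0.8]
grip_width: 0.267
```

>>> {"api": "arm_command", "payload": {
  "commands": [
    [[0, 0, 0, 0, 0, 0], [0, 0, 0, 0, 0, 0], [0, 0, 0, 0, 0, 0], [0, 0, 0, 0, 0, 0], [0, 0, 0, 0, 0, 0]]
  ],
  "claw": 4.5
}}

```text
clock: 12.15
position: [0.612, 0.3007, 0.1244]
ee_rot: [0.079, -0.703, 0.703, -0.079]
ft_force: [-0.3, -0.2, 0.6]
grip_width: 0.526
```

Run:
```python
from h import *
o=manip.get_obs();print(o['clock'],o['position'],o['ft_force'],o['torque'],o['grip_width'])
c=cam('wrist','w11.png')
m=manip.masks_of('wrist','lock_pin')
P,u,v=pts(c);col=c['pixels'][v,u].astype(int);k=(col[:,2]>col[:,1]+80)&(P[:,2]>.14)&(c['depth'][v,u]<.3)
z=P[k][:,2];print(k.sum(),np.percentile(z,[5,50,80,90,95,99]))
```

```text
12.15 [0.6119724  0.30065329 0.12440543] [-0.29951064 -0.23361768  0.56994904] [-0.06331925  0.01455928  0.02164421] 0.5264532529409537
3479 [0.18482632 0.18943443 0.19013207 0.19040721 0.190628   0.19110097]
```

View pics/w11.png

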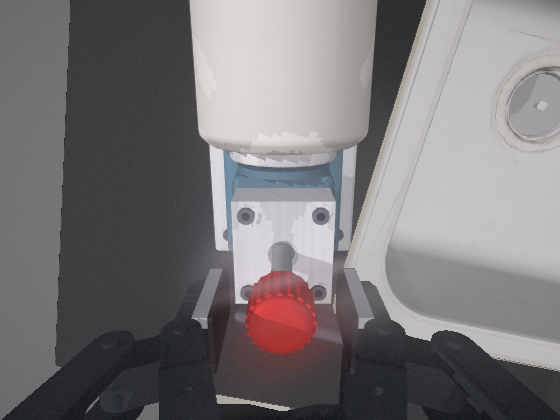

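>>> {"api": "arm_command", "payload": {
  "commands": [
    [[0, 0, 1, 0, 0, 0], [0, 0, 3, 0, 0, 0], [0, 0, 5.5, 0, 0, 0], [0, 0, 7.5, 0, 0, 0], [-2, -1.2, 8.5, 0, 0, 0], [-4.5, -3, 8.5, 0, 0, 0], [-7, -5, 8.5, 0, 0, 0], [-9, -6.7, 8.5, 0, 0, 0], [-9, -6.7, 8.5, 0, 0, 0], [-9, -6.7, 8.5, 0, 0, 0]]
  ]
}}

```text
clock: 13.25
position: [0.5224, 0.2334, 0.2105]
ee_rot: [0.078, -0.703, 0.703, -0.079]
ft_force: [0.3, -0.6, 0.6]
grip_width: 0.525
```

Run:
```python
from h import *
o=manip.get_obs();print(o['clock'],o['position'],o['ft_force'],o['torque'],o['grip_width'])
c=cam('wrist','w12.png')
for th in ['crank_grip','lock_pin']:
  for m in manip.masks_of('wrist',th)[:2]:
    P,u,v=pts(c,m['mask']);print(th,m['p'],m['bbox'],np.median(P,0),P.min(0),P.max(0))
s=cam('scene');cv2.imwrite('pics/s12.png',cv2.resize(s['pixels'][110:230,210:390],None,fx=4,fy=4,interpolation=2))
```

```text
13.25 [0.52235079 0.23342898 0.21045191] [ 0.34418328 -0.58340043  0.62580335] [ 0.01592447  0.01497274 -0.01923635] 0.5252158408603587
lock_pin 0.75 [159.9, 9.2, 220.4, 66.2] [0.6116086  0.2987177  0.18920649] [5.97906229e-01 2.87387642e-01 5.65561079e-04] [0.63233981 0.36874011 0.19227191]
```

View pics/w12.png

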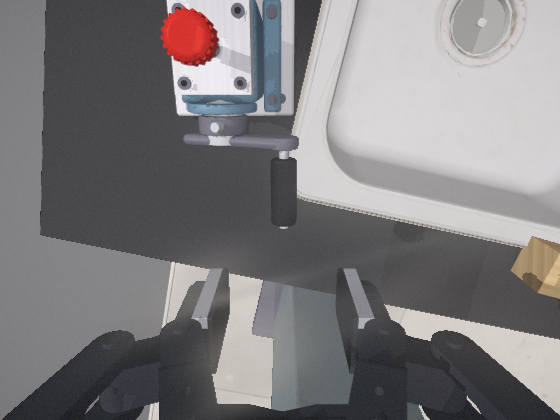

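View pics/s12.png

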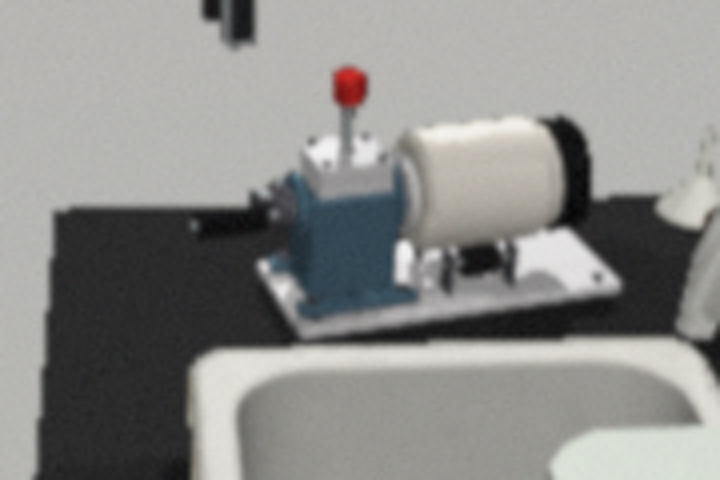

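Run:
```python
from h import *
o=manip.get_obs();print(o['clock'],o['position'])
c=cam('wrist');P,u,v=pts(c)
k=(u>270)&(u<299)&(v>156)&(v<230)&(P[:,2]>.06);Q=P[k]
yaw=np.radians(12.85);ex=np.array([np.cos(yaw),np.sin(yaw)]);ey=np.array([-np.sin(yaw),np.cos(yaw)])
H=np.array([.6112,.2997])
M=np.c_[(Q[:,:2]-H)@ex,(Q[:,:2]-H)@ey,Q[:,2]]
print(k.sum(),M.min(0),M.max(0),np.percentile(M,[3,50,97],axis=0))
kk=(M[:,0]>-.13)&(M[:,0]<-.085);A=M[kk][:,1:]
from scipy.optimize import least_squares
f=least_squares(lambda p:np.hypot(*(A-p).T)-.010,[-.045,.11],loss='soft_l1',f_scale=.0007);print(f.x,np.std(f.fun));d=f.x-[0,.088];print('r',np.hypot(*d),'ang',np.degrees(np.arctan2(-d[0],d[1])))
th=np.arctan2(-f.x[0],f.x[1]-.088)
for xm in (-.105,):
  p=H+xm*ex+f.x[0]*ey;print('grip mid world',p,f.x[1])
```

```text
13.45 [0.5222346  0.23441838 0.20935667]
1795 [-0.12857908 -0.05632186  0.10350841] [-0.07238814 -0.03642695  0.11953307] [[-0.12336212 -0.05541568  0.10932926]
 [-0.09704668 -0.04636904  0.11639064]
 [-0.07398631 -0.03720367  0.11855894]]
[-0.0463756   0.10788971] 0.0008554748540886001
r 0.05046084309594197 ang 66.78632581167624
grip mid world [0.51914356 0.23113391] 0.1078897094373392
```

>>> {"api": "arm_command", "payload": {
  "commands": [
    [[-0.3, -0.3, -3, 0, 0, 0], [-0.3, -0.3, -6.5, 0, 0, 0], [-0.3, -0.3, -9.5, 0, 0, 0], [-0.3, -0.3, -12, 0, 0, 0], [-0.3, -0.3, -14, 0, 0, 0], [-0.3, -0.3, -15, 0, 0, 0], [-0.3, -0.3, -15, 0, 0, 0], [-0.3, -0.3, -15, 0, 0, 0]]
  ],
  "claw": 4.5
}}

```text
clock: 14.3
position: [0.5194, 0.2312, 0.0601]
ee_rot: [-0.079, 0.703, -0.703, 0.079]
ft_force: [0.1, -0.6, 0.4]
grip_width: 0.525
```

Run:
```python
from h import *
o=manip.get_obs();print(o['clock'],o['position'],o['ft_force'],o['torque'],o['grip_width'])
c=cam('wrist','w13.png')
```

```text
14.3 [0.51937843 0.23117741 0.06011842] [ 0.13745798 -0.63436053  0.43516716] [-0.03581112  0.01136797 -0.04099321] 0.5254713959453224
```

View pics/w13.png

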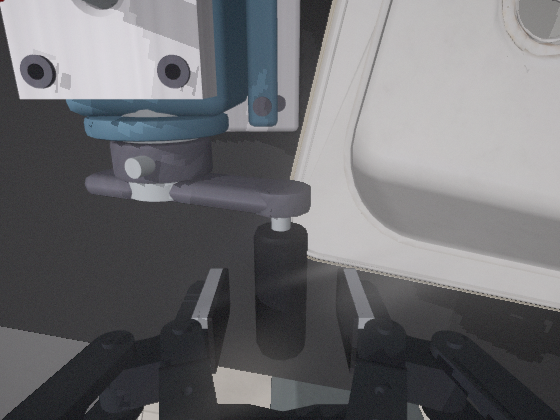

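```bash
cat > arc.py <<'E'
import sys,numpy as np
a=[float(x) for x in sys.argv[1:]];p=lambda f:(-5.02*np.sin(np.radians(f)),5.02*np.cos(np.radians(f)))
y0,z0=p(a[0])
for f in a[1:]:
    y,z=p(f);d=y-y0;print(f,[round(-.2224*d,2),round(.975*d,2),round(z-z0,2),0,0,0])
E
python3 arc.py 66.8 63 59 55 51 47 44; for s in 44 36 28 20 12 4 -4 -12 -20 -28 -36 -44 -52; do python3 arc.py $s $((s-2)) $((s-4)) $((s-6)) $((s-8)); done
```

```text
63.0 [np.float64(-0.03), np.float64(0.14), np.float64(0.3), 0, 0, 0]
59.0 [np.float64(-0.07), np.float64(0.3), np.float64(0.61), 0, 0, 0]
55.0 [np.float64(-0.11), np.float64(0.49), np.float64(0.9), 0, 0, 0]
51.0 [np.float64(-0.16), np.float64(0.69), np.float64(1.18), 0, 0, 0]
47.0 [np.float64(-0.21), np.float64(0.92), np.float64(1.45), 0, 0, 0]
44.0 [np.float64(-0.25), np.float64(1.1), np.float64(1.63), 0, 0, 0]
42.0 [np.float64(-0.03), np.float64(0.12), np.float64(0.12), 0, 0, 0]
40.0 [np.float64(-0.06), np.float64(0.25), np.float64(0.23), 0, 0, 0]
38.0 [np.float64(-0.09), np.float64(0.39), np.float64(0.34), 0, 0, 0]
36.0 [np.float64(-0.12), np.float64(0.52), np.float64(0.45), 0, 0, 0]
34.0 [np.float64(-0.03), np.float64(0.14), np.float64(0.1), 0, 0, 0]
32.0 [np.float64(-0.06), np.float64(0.28), np.float64(0.2), 0, 0, 0]
30.0 [np.float64(-0.1), np.float64(0.43), np.float64(0.29), 0, 0, 0]
28.0 [np.float64(-0.13), np.float64(0.58), np.float64(0.37), 0, 0, 0]
26.0 [np.float64(-0.03), np.float64(0.15), np.float64(0.08), 0, 0, 0]
24.0 [np.float64(-0.07), np.float64(0.31), np.float64(0.1
[... 2292 characters left out ...]
64(-0.09), np.float64(0.4), np.float64(-0.33), 0, 0, 0]
-44.0 [np.float64(-0.12), np.float64(0.52), np.float64(-0.45), 0, 0, 0]
-46.0 [np.float64(-0.03), np.float64(0.12), np.float64(-0.12), 0, 0, 0]
-48.0 [np.float64(-0.05), np.float64(0.24), np.float64(-0.25), 0, 0, 0]
-50.0 [np.float64(-0.08), np.float64(0.35), np.float64(-0.38), 0, 0, 0]
-52.0 [np.float64(-0.1), np.float64(0.46), np.float64(-0.52), 0, 0, 0]
-54.0 [np.float64(-0.02), np.float64(0.1), np.float64(-0.14), 0, 0, 0]
-56.0 [np.float64(-0.05), np.float64(0.2), np.float64(-0.28), 0, 0, 0]
-58.0 [np.float64(-0.07), np.float64(0.29), np.float64(-0.43), 0, 0, 0]
-60.0 [np.float64(-0.09), np.float64(0.38), np.float64(-0.58), 0, 0, 0]
```

>>> {"api": "arm_command", "payload": {
  "commands": [
    [[0, 0, 0, 0, 0, 0], [0, 0, 0, 0, 0, 0], [0, 0, 0, 0, 0, 0], [0, 0, 0, 0, 0, 0]]
  ],
  "claw": 2.6,
  "newtons": 20
}}

```text
clock: 14.75
position: [0.5191, 0.2306, 0.0596]
ee_rot: [0.079, -0.703, 0.703, -0.079]
ft_force: [0.5, 0.4, 0.2]
grip_width: 0.305
```

>>> {"api": "arm_command", "payload": {
  "commands": [
    [[-0.03, 0.14, 0.3, 0, 0, 0], [-0.07, 0.3, 0.61, 0, 0, 0], [-0.11, 0.49, 0.9, 0, 0, 0], [-0.16, 0.69, 1.18, 0, 0, 0], [-0.21, 0.92, 1.45, 0, 0, 0], [-0.25, 1.1, 1.63, 0, 0, 0], [-0.25, 1.1, 1.63, 0, 0, 0]]
  ]
}}

```text
clock: 15.45
position: [0.5168, 0.2403, 0.0759]
ee_rot: [0.079, -0.702, 0.703, -0.079]
ft_force: [1.1, -5.3, 0.2]
grip_width: 0.306
```

```bash
cat > chk.py <<'E'
from h import *
import sys
o=manip.get_obs();f=o['ft_force'];ey=np.array([-.2224,.975])
print(round(o['clock'],2),o['position'].round(4),'F',f.round(2),'Fmy',(f[:2]@ey).round(2))
s=cam('scene');px=s['pixels'].astype(int)
r=(px[...,2]>110)&(px[...,1]<60)&(px[...,0]<70);r[:100]=0;r[200:]=0;r[:,:270]=0;r[:,340:]=0
v,u=np.nonzero(r);
if len(v): print('red',len(v),u.mean().round(2),v.mean().round(2),v.min(),v.max())
if len(sys.argv)>1:
    a=cv2.resize(s['pixels'][110:230,210:390],None,fx=4,fy=4,interpolation=2);cv2.imwrite('pics/'+sys.argv[1],a)
E
python3 chk.py s14.png; python3 -c "
from h import *;c=cam('wrist','w14.png')"
```

```text
15.45 [0.5168 0.2403 0.0759] F [ 1.1  -5.34  0.21] Fmy -5.45
red 50 297.1 132.38 129 136
```

View pics/s14.png

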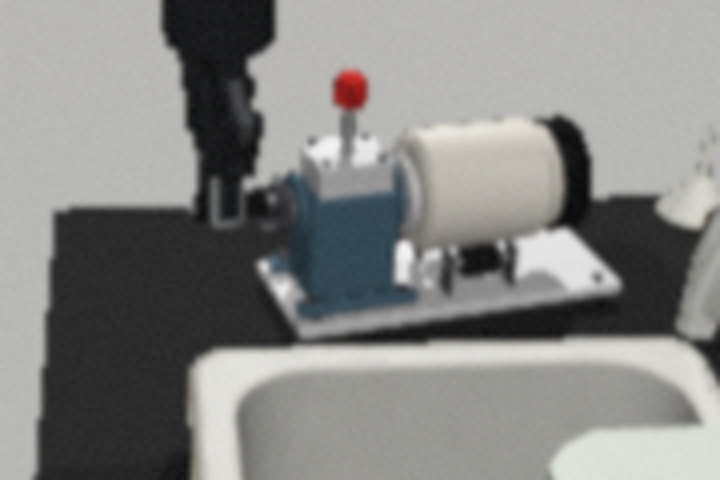

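View pics/w14.png

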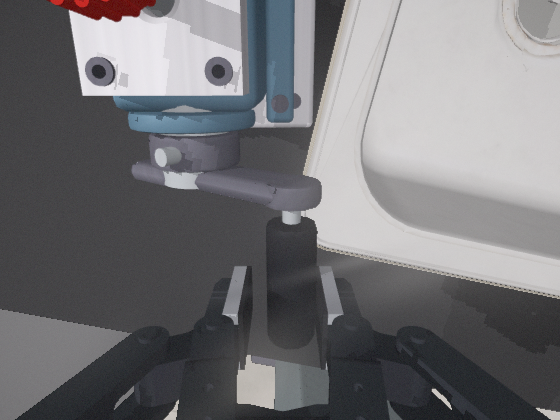

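```bash
cat >> chk.py <<'E'
c=cam('wrist');P,u,v=pts(c);col=c['pixels'][v,u].astype(int);k=(col[:,2]>col[:,1]+80)&(P[:,2]>.12)&(v<200)
if k.sum()>20: print('headz',k.sum(),np.percentile(P[k][:,2],[50,90,98]).round(4))
E
python3 chk.py
```

```text
15.55 [0.5167 0.2404 0.0757] F [ 0.24 -5.25 -0.19] Fmy -5.17
red 50 297.1 132.38 129 136
headz 629 [0.1805 0.1871 0.1876]
```

>>> {"api": "arm_command", "payload": {
  "commands": [
    [[-0.03, 0.12, 0.12, 0, 0, 0], [-0.06, 0.25, 0.23, 0, 0, 0], [-0.09, 0.39, 0.34, 0, 0, 0], [-0.12, 0.52, 0.45, 0, 0, 0]]
  ]
}}

```text
clock: 16.05
position: [0.5154, 0.2462, 0.0802]
ee_rot: [0.079, -0.702, 0.703, -0.079]
ft_force: [0.3, -4.2, 0.2]
grip_width: 0.301
```

```bash
python3 chk.py
```

```text
16.05 [0.5154 0.2462 0.0802] F [ 0.32 -4.17  0.19] Fmy -4.13
red 49 297.06 132.31 129 136
headz 971 [0.1851 0.1877 0.1884]
```

>>> {"api": "arm_command", "payload": {
  "commands": [
    [[-0.03, 0.14, 0.1, 0, 0, 0], [-0.06, 0.28, 0.2, 0, 0, 0], [-0.1, 0.43, 0.29, 0, 0, 0]]
  ]
}}

```text
clock: 16.45
position: [0.5142, 0.2514, 0.0832]
ee_rot: [-0.079, 0.703, -0.703, 0.079]
ft_force: [1.3, -4.1, 0.6]
grip_width: 0.303
```

```bash
python3 chk.py
```

```text
16.45 [0.5142 0.2514 0.0832] F [ 1.34 -4.07  0.56] Fmy -4.26
red 50 297.1 132.38 129 136
headz 1034 [0.1864 0.1882 0.189 ]
```

>>> {"api": "arm_command", "payload": {
  "commands": [
    [[-0.03, 0.15, 0.08, 0, 0, 0], [-0.07, 0.3, 0.16, 0, 0, 0], [-0.1, 0.45, 0.24, 0, 0, 0]]
  ]
}}

```text
clock: 16.85
position: [0.5132, 0.2558, 0.0855]
ee_rot: [0.079, -0.703, 0.703, -0.079]
ft_force: [0.2, -2.4, 0.9]
grip_width: 0.305
```

```bash
python3 chk.py
```

```text
16.85 [0.5132 0.2558 0.0855] F [ 0.22 -2.44  0.92] Fmy -2.43
red 50 297.1 132.38 129 136
headz 1024 [0.187  0.1886 0.1893]
```

>>> {"api": "arm_command", "payload": {
  "commands": [
    [[-0.04, 0.16, 0.07, 0, 0, 0], [-0.07, 0.31, 0.13, 0, 0, 0], [-0.11, 0.47, 0.19, 0, 0, 0]]
  ]
}}

```text
clock: 17.25
position: [0.5122, 0.2605, 0.0874]
ee_rot: [0.079, -0.703, 0.703, -0.079]
ft_force: [1.9, -2.4, 0.3]
grip_width: 0.306
```

```bash
python3 chk.py
```

```text
17.25 [0.5122 0.2605 0.0874] F [ 1.88 -2.44  0.26] Fmy -2.8
red 50 297.1 132.38 129 136
headz 1010 [0.1874 0.1889 0.1896]
```

>>> {"api": "arm_command", "payload": {
  "commands": [
    [[-0.04, 0.17, 0.05, 0, 0, 0], [-0.07, 0.33, 0.09, 0, 0, 0], [-0.11, 0.5, 0.13, 0, 0, 0]]
  ]
}}

```text
clock: 17.65
position: [0.511, 0.2654, 0.0887]
ee_rot: [0.079, -0.703, 0.703, -0.079]
ft_force: [1.5, -2.4, 0.7]
grip_width: 0.307
```

```bash
python3 chk.py
```

```text
17.65 [0.511  0.2654 0.0887] F [ 1.52 -2.44  0.72] Fmy -2.72
red 49 297.04 132.33 129 136
headz 1026 [0.1875 0.189  0.1897]
```

>>> {"api": "arm_command", "payload": {
  "commands": [
    [[-0.04, 0.17, 0.04, 0, 0, 0], [-0.08, 0.34, 0.06, 0, 0, 0], [-0.12, 0.51, 0.09, 0, 0, 0]]
  ]
}}

```text
clock: 18.05
position: [0.5098, 0.2706, 0.0896]
ee_rot: [0.079, -0.703, 0.703, -0.079]
ft_force: [1.6, -2.4, 0.6]
grip_width: 0.305
```

```bash
python3 chk.py s15.png
```

```text
18.05 [0.5098 0.2706 0.0896] F [ 1.64 -2.45  0.56] Fmy -2.75
red 50 297.1 132.38 129 136
headz 1229 [0.1875 0.1891 0.1897]
```

>>> {"api": "arm_command", "payload": {
  "commands": [
    [[-0.04, 0.17, 0.02, 0, 0, 0], [-0.08, 0.34, 0.03, 0, 0, 0], [-0.12, 0.51, 0.03, 0, 0, 0]]
  ]
}}

```text
clock: 18.45
position: [0.5086, 0.2757, 0.0899]
ee_rot: [0.079, -0.703, 0.703, -0.079]
ft_force: [0.9, -1.9, 0.6]
grip_width: 0.301
```

```bash
python3 chk.py
```

```text
18.45 [0.5086 0.2757 0.0899] F [ 0.87 -1.88  0.63] Fmy -2.03
red 52 297.0 132.5 129 136
headz 1429 [0.1873 0.1888 0.1896]
```

>>> {"api": "arm_command", "payload": {
  "commands": [
    [[-0.04, 0.17, 0, 0, 0, 0], [-0.08, 0.34, -0.01, 0, 0, 0], [-0.12, 0.51, -0.03, 0, 0, 0]]
  ]
}}

```text
clock: 18.85
position: [0.5074, 0.2808, 0.0895]
ee_rot: [0.079, -0.703, 0.703, -0.079]
ft_force: [1.1, -2.5, 0.5]
grip_width: 0.305
```

```bash
python3 chk.py
```

```text
18.85 [0.5074 0.2808 0.0895] F [ 1.08 -2.46  0.53] Fmy -2.64
red 41 296.39 132.78 130 136
headz 1505 [0.1844 0.1859 0.1866]
```

>>> {"api": "arm_command", "payload": {
  "commands": [
    [[-0.04, 0.17, -0.02, 0, 0, 0], [-0.08, 0.34, -0.05, 0, 0, 0], [-0.12, 0.51, -0.08, 0, 0, 0]]
  ]
}}

```text
clock: 19.25
position: [0.5061, 0.2858, 0.0887]
ee_rot: [0.079, -0.703, 0.703, -0.079]
ft_force: [1.9, -2.1, 0.4]
grip_width: 0.303
```

```bash
python3 chk.py s16.png
```

```text
19.25 [0.5061 0.2858 0.0887] F [ 1.92 -2.11  0.42] Fmy -2.49
red 47 296.87 136.6 133 140
headz 839 [0.1719 0.1734 0.1742]
```

>>> {"api": "arm_command", "payload": {
  "commands": [
    [[0.05, -0.2, 0, 0, 0, 0], [0.05, -0.25, 0, 0, 0, 0], [0.05, -0.25, 0, 0, 0, 0], [0.05, -0.25, 0, 0, 0, 0]]
  ],
  "claw": 4.5
}}

```text
clock: 19.75
position: [0.5067, 0.2833, 0.0888]
ee_rot: [-0.079, 0.703, -0.703, 0.079]
ft_force: [-0.6, 0.4, -0.1]
grip_width: 0.531
```

```bash
python3 chk.py s17.png;  python3 -c "
from h import *;c=cam('wrist','w17.png')"
```

```text
19.75 [0.5067 0.2833 0.0888] F [-0.61  0.38 -0.05] Fmy 0.5
red 47 296.87 136.6 133 140
headz 814 [0.1719 0.1734 0.1741]
```

View pics/s17.png

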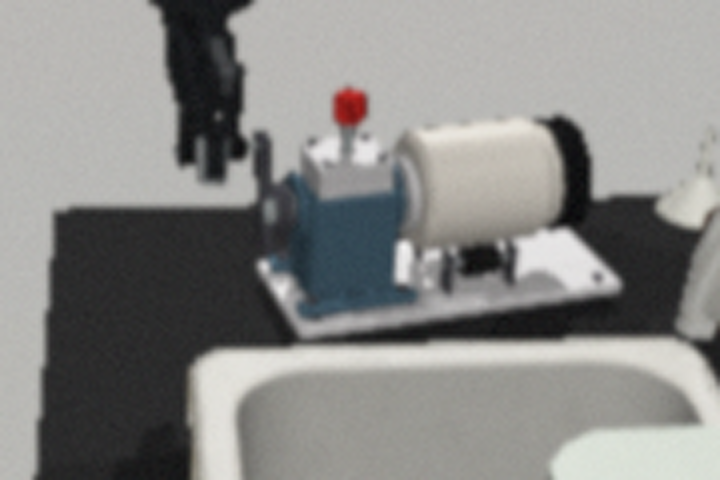

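View pics/w17.png

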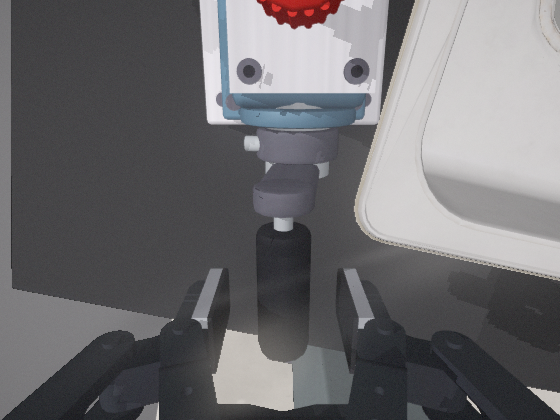

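>>> {"api": "arm_command", "payload": {
  "commands": [
    [[0, 0, 1.5, 0, 0, 0], [0, 0, 4.5, 0, 0, 0], [0, 0, 7.5, 0, 0, 0], [0, 0, 9.5, 0, 0, 0], [1.5, 0.2, 9.5, 0, 0, 0], [4, 0.6, 9.5, 0, 0, 0], [6.5, 1, 9.5, 0, 0, 0], [9, 1.4, 9.5, 0, 0, 0], [10.4, 1.6, 9.5, 0, 0, 0], [10.4, 1.6, 9.5, 0, 0, 0], [10.4, 1.6, 9.5, 0, 0, 0]]
  ],
  "claw": 0
}}

```text
clock: 21.0
position: [0.6102, 0.2996, 0.1843]
ee_rot: [-0.079, 0.703, -0.702, 0.079]
ft_force: [0.4, 1.3, 0.7]
grip_width: -0.002
```

Run:
```python
from h import *
o=manip.get_obs();print(o['clock'],o['position'],o['ft_force'],o['torque'],o['grip_width'])
c=cam('wrist','w18.png')
P,u,v=pts(c);col=c['pixels'][v,u].astype(int);k=(col[:,2]>col[:,1]+80)&(abs(P[:,2]-.173)<.004)
print('head',k.sum(),P[k].mean(0),(P[k].min(0)+P[k].max(0))/2)
```

```text
21.0 [0.61021432 0.2996076  0.18434184] [0.40942392 1.33097188 0.67380843] [ 0.06329022  0.05969564 -0.03236583] -0.0019919476896022256
head 1498 [0.61423925 0.30324246 0.17301694] [0.61304641 0.30317572 0.17222801]
```

View pics/w18.png

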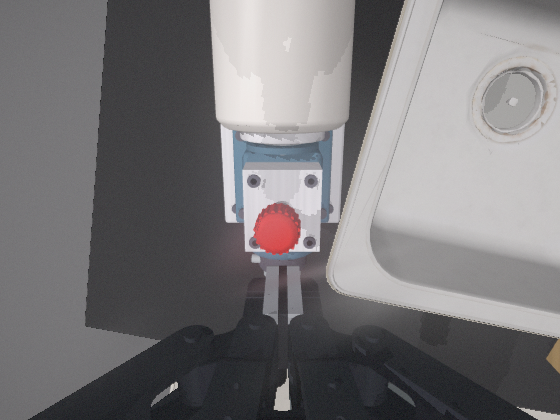

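>>> {"api": "arm_command", "payload": {
  "commands": [
    [[0.2, 0.2, -1, 0, 0, 0], [0.2, 0.2, -2, 0, 0, 0], [0.2, 0.2, -3, 0, 0, 0], [0.2, 0.2, -3.8, 0, 0, 0], [0.2, 0.2, -4.1, 0, 0, 0], [0.2, 0.2, -4.3, 0, 0, 0], [0.2, 0.2, -4.3, 0, 0, 0]]
  ]
}}

```text
clock: 21.75
position: [0.6127, 0.3013, 0.1407]
ee_rot: [0.079, -0.703, 0.703, -0.079]
ft_force: [-0.7, 0.6, 0.3]
grip_width: 0.002
```

Run:
```python
from h import *
o=manip.get_obs();print(o['clock'],o['position'],o['ft_force'],o['torque'],o['grip_width'])
c=cam('wrist','w19.png')
```

```text
21.75 [0.61274732 0.30126759 0.14072079] [-0.74814856  0.64038702  0.3358707 ] [0.00245232 0.01467925 0.07367233] 0.002001516296925462
```

View pics/w19.png

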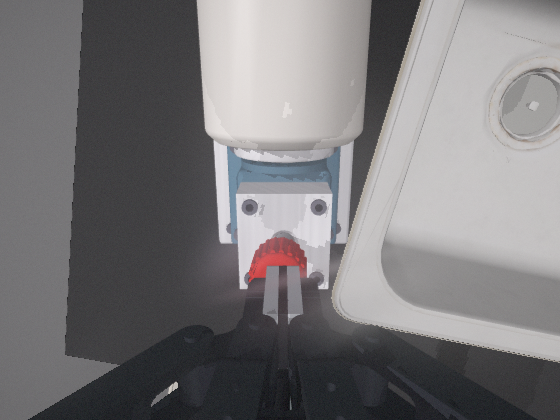

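Fingertips sit just above the head (head around (277,258)), roughly centred. Pushing down gently.

>>> {"api": "arm_command", "payload": {
  "commands": [
    [[0, 0, -0.2, 0, 0, 0], [0, 0, -0.4, 0, 0, 0], [0, 0, -0.6, 0, 0, 0], [0, 0, -0.6, 0, 0, 0]]
  ]
}}

```text
clock: 22.2
position: [0.6132, 0.3011, 0.1355]
ee_rot: [0.078, -0.703, 0.703, -0.079]
ft_force: [0.3, -1.8, 4.6]
grip_width: -0.004
```

>>> {"api": "arm_command", "payload": {
  "commands": [
    [[0, 0, -0.1, 0, 0, 0], [0, 0, -0.2, 0, 0, 0], [0, 0, -0.2, 0, 0, 0]]
  ]
}}

```text
clock: 22.5
position: [0.6132, 0.3009, 0.1337]
ee_rot: [0.078, -0.703, 0.703, -0.079]
ft_force: [-0.3, -3.6, 5.5]
grip_width: 0.0
```

```bash
python3 chk.py s20.png
```

```text
22.5 [0.6132 0.3009 0.1337] F [-0.32 -3.65  5.52] Fmy -3.49
red 39 296.92 139.33 137 142
```

View pics/s20.png

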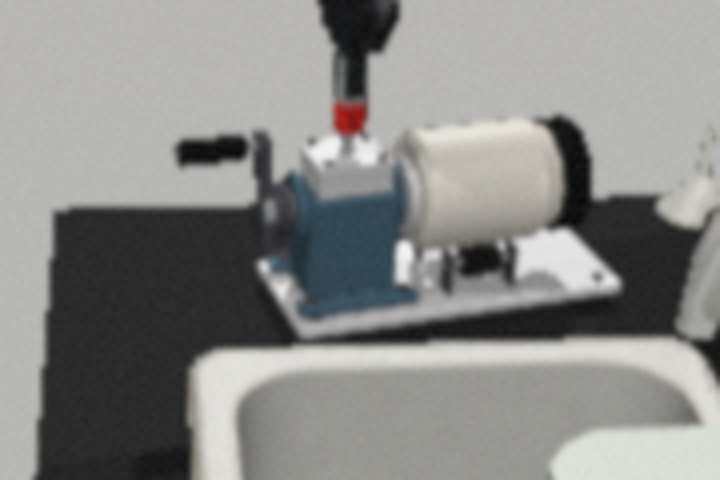

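>>> {"api": "arm_command", "payload": {
  "commands": [
    [[0, -0.1, -0.1, 0, 0, 0], [0, -0.1, -0.2, 0, 0, 0], [0, -0.1, -0.3, 0, 0, 0], [0, -0.1, -0.3, 0, 0, 0]]
  ]
}}

```text
clock: 23.0
position: [0.6132, 0.3, 0.1307]
ee_rot: [0.078, -0.703, 0.703, -0.079]
ft_force: [-1.3, -1.9, 7.0]
grip_width: -0.001
```

>>> {"api": "arm_command", "payload": {
  "commands": [
    [[0, 0, -0.1, 0, 0, 0], [0, 0, -0.2, 0, 0, 0], [0, 0, -0.3, 0, 0, 0], [0, 0, -0.3, 0, 0, 0]]
  ]
}}

```text
clock: 23.4
position: [0.6133, 0.2997, 0.1281]
ee_rot: [0.078, -0.702, 0.703, -0.079]
ft_force: [-2.1, -4.0, 9.0]
grip_width: 0.002
```

>>> {"api": "arm_command", "payload": {
  "commands": [
    [[0, -0.05, -0.15, 0, 0, 0], [0, -0.05, -0.3, 0, 0, 0], [0, -0.05, -0.4, 0, 0, 0], [0, -0.05, -0.4, 0, 0, 0]]
  ]
}}

```text
clock: 23.8
position: [0.613, 0.2992, 0.1236]
ee_rot: [0.079, -0.702, 0.703, -0.079]
ft_force: [-1.9, -2.9, 6.4]
grip_width: 0.001
```

>>> {"api": "arm_command", "payload": {
  "commands": [
    [[0, 0, -0.15, 0, 0, 0], [0, 0, -0.3, 0, 0, 0], [0, 0, -0.4, 0, 0, 0], [0, 0, -0.4, 0, 0, 0]]
  ]
}}

```text
clock: 24.2
position: [0.6129, 0.2991, 0.1194]
ee_rot: [0.079, -0.702, 0.703, -0.079]
ft_force: [-2.6, -3.7, 6.5]
grip_width: 0.001
```

```bash
python3 chk.py s21.png;  python3 -c "
from h import *;c=cam('wrist','w21.png')"
```

```text
24.2 [0.6129 0.2991 0.1194] F [-2.63 -3.75  6.47] Fmy -3.07
red 38 296.84 144.16 141 147
```

View pics/s21.png

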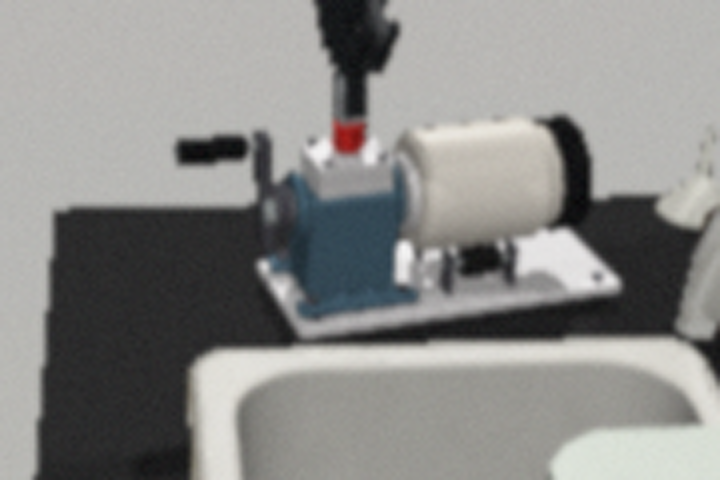

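View pics/w21.png

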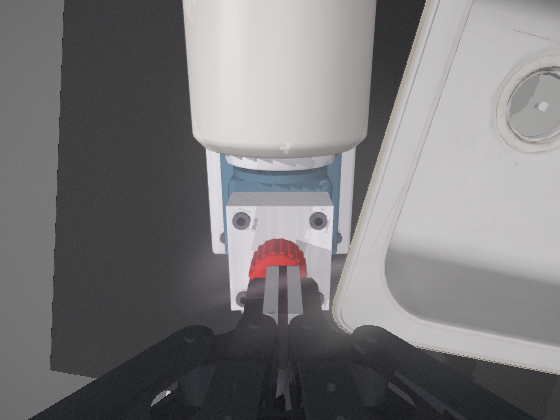

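Nearly home; pin slides at about 6 N. Continuing until the force rises sharply.

>>> {"api": "arm_command", "payload": {
  "commands": [
    [[0, 0, -0.1, 0, 0, 0], [0, 0, -0.2, 0, 0, 0], [0, 0, -0.3, 0, 0, 0], [0, 0, -0.3, 0, 0, 0]]
  ]
}}

```text
clock: 24.75
position: [0.6129, 0.2991, 0.1175]
ee_rot: [0.078, -0.702, 0.703, -0.079]
ft_force: [-6.5, -6.6, 13.5]
grip_width: -0.0
```

>>> {"api": "arm_command", "payload": {
  "commands": [
    [[0, 0, -0.1, 0, 0, 0], [0, 0, -0.2, 0, 0, 0], [0, 0, -0.2, 0, 0, 0]]
  ]
}}

```text
clock: 25.05
position: [0.6131, 0.2992, 0.1173]
ee_rot: [0.078, -0.702, 0.703, -0.079]
ft_force: [-10.8, -9.4, 25.6]
grip_width: -0.001
```

>>> {"api": "arm_command", "payload": {
  "commands": [
    [[0, 0, 0.5, 0, 0, 0], [0, 0, 2, 0, 0, 0], [0, 0, 5, 0, 0, 0], [0, 0, 7, 0, 0, 0], [0, 0, 7, 0, 0, 0]]
  ]
}}

```text
clock: 25.55
position: [0.6139, 0.301, 0.1878]
ee_rot: [-0.077, 0.703, -0.702, 0.081]
ft_force: [0.7, -0.4, 0.2]
grip_width: -0.002
```

Run:
```python
from h import *
o=manip.get_obs();print(o['clock'],o['position'],o['ft_force'],o['torque'],o['grip_width'])
c=cam('wrist','w22.png')
P,u,v=pts(c);col=c['pixels'][v,u].astype(int);k=(col[:,2]>col[:,1]+80)&(P[:,2]>.12)&(P[:,2]<.18)
print(k.sum(),np.percentile(P[k][:,2],[5,50,90,98]))
k&=(P[:,2]>np.percentile(P[k][:,2],50)-.003)
print('head',P[k].mean(0),(P[k].min(0)+P[k].max(0))/2)
A=np.c_[P[k][:,:2]-P[k][:,:2].mean(0),np.ones(k.sum())];print('plane',np.linalg.lstsq(A,P[k][:,2],rcond=None)[0])
g=c['pixels'].min(2);k=(abs(P[:,2]-.129)<.006)&(u>225)&(u<335)&(v>150)&(v<275)&(g[v,u]>140);print('cap z',k.sum(),np.median(P[k][:,2]))
s=cam('scene');cv2.imwrite('pics/s22.png',cv2.resize(s['pixels'][110:230,210:390],None,fx=4,fy=4,interpolation=2))
```

```text
25.55 [0.61389605 0.30101556 0.18781531] [ 0.65663683 -0.36137521  0.16954159] [ 0.05088097  0.01504558 -0.03500884] -0.001824266694949695
1177 [0.14782631 0.15072311 0.15181359 0.15229127]
head [0.61189963 0.29951999 0.15058784] [0.61113298 0.29925551 0.15050504]
plane [-0.03821305 -0.01092302  0.15058784]
cap z 4194 0.12913526249453738
```

View pics/s22.png

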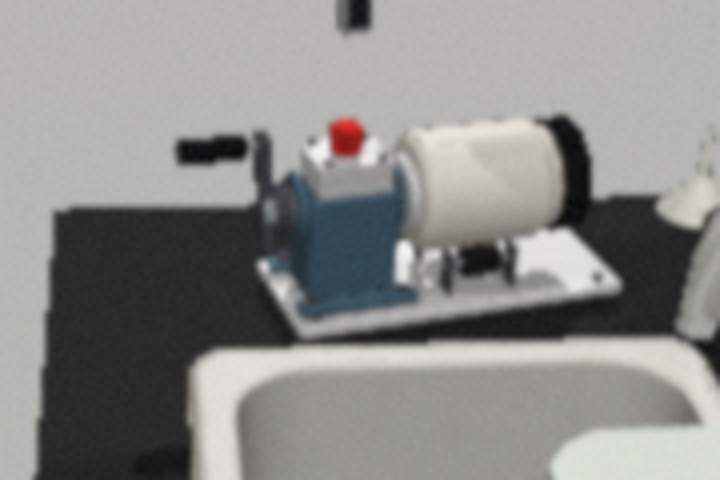

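View pics/w22.png

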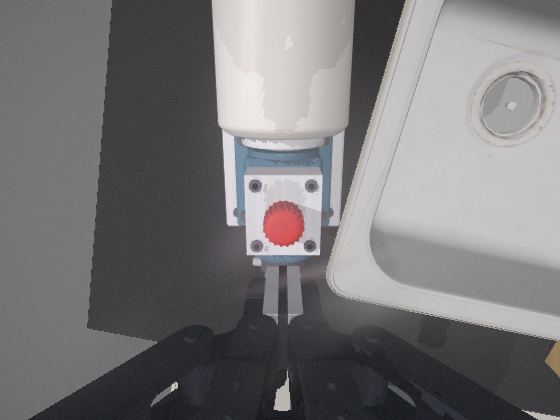

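Run:
```python
from h import *
o=manip.get_obs();print(o['clock'],abs(o['joint_velocities']).max())
print(manip.hand_in())
```

```text
25.65 0.025700473292394145
the job is handed in; nothing more can be done
None
```

The lock pin is home in the mill's lock hole and the job is handed in at about 25.7 s of the 72 s allowed. The hand-in gave no verdict, so the result below rests on my own measurements.

**What I did**
1. I took the pin from the stand. The first close missed: the camera showed the real fingertips about 37 mm higher than the reported TCP. I corrected for that and gripped the head.
2. I stood the pin in the lock hole and let go. It rested with its head top about 0.190 m above the bench.
3. I turned the crank over the top with the fingers loosely around the grip, at about 2–5 N. The pin dropped about 10° past the top, and its head top fell from 0.189 to 0.173 m. I stopped there before the pin stopped the crank, so no load came on it.
4. I pushed the pin in with closed fingers. It slid at 5–14 N, then the force rose to about 26 N down plus 14 N sideways once it stopped moving.

**Last checks**
- **Seating:** the head top is 21.6 mm above the cap, against 22 mm nominal.
- **Centring:** the head centre is within about 1 mm of the hole axis.
- **Upright:** a plane fitted to the head top tilts about 0.04 rad, which is noisy but under the 0.06 limit.
- **Robot:** it was about 7 cm clear of the pin and touching nothing.

**Two things did not match or were not checked**
- After the drop the pin leaned slightly (about 0.04 rad), and its head stood about 3 mm lower than the task's figure for a dropped pin. It went home without trouble.
- I did not re-measure the other things on the bench, but I felt no contact with any of them.

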